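# Steady the cake stand, dress it and close its guard bar

## Robot

A 6-joint arm with a two-finger parallel gripper is mounted at the origin on the work surface. World frame = base frame: x ahead of the robot, y to its left, z up, the work surface at z = 0. Lengths are in m, angles in degrees, forces in N, time in s.
With the tool pointing down it reaches from about 0.3 to 0.875 m from the base axis. Payload 6.4 kg.
Tool frame: the origin (TCP) lies on the centre line of the jaws, within the pads' length; the fingertips stand 22 mm ahead of it and the grasp point (between the pads) lies 3 mm ahead of it; z points along the fingers, y is the line along which they close (so a half turn about z gives the same grasp; the last joint's range is limited). The gripper opens to 88 mm and grips with 3 to 60 N. Pads are 18 mm wide; open, the fingers measure 123 mm over their backs; the gripper's body (75 mm by 187 mm) begins 45 mm behind the grasp point.
Start: joints at [-83.325, 10.359, 92.074, -0, 77.567, -11.82], TCP at [0.182, -0.545, 0.261] pointing down, gripper open.
Joint ranges: [-171.53, 171.53], [-51.25, 118.39], [17.06, 147.69], [-65.23, 245.23], [0, 150.52], [-178.68, 178.68]. Speed limits (degrees/s): [147.25, 147.25, 172.46, 180, 180, 180].

## Interface

Orientations are given as [roll, pitch, yaw] about the fixed x, y, z axes, in that order (R = Rz(yaw) Ry(pitch) Rx(roll)).
In Python, from rig import sensors, snapshot, workorder, find_in, cut_out gives the robot as it stands. The module is installed in compiled form; this text tells all that it offers.
- The arm moves only by the tool send_rows, never from a script. Its arguments are lists of equal length, an entry for each row: "xyz": the shift along the tool's x, y, z normalised to -1 to 1, where 1 is 40 mm, a list of three; "rotation": the turn, a rotation vector about the tool's x, y, z normalised to -1 to 1, where 1 is 90 degrees, a list of three; "claw": the closure, from -1 (fully open) to 1 (shut). A call has 1 to 8 rows; each row shifts and turns the commanded pose from where the row before left it, along the tool's axes as they then stand; what a row does not reach is not made up. A row lasts 1/12 s, in which the tool goes at most 41.7 mm and 7.16 degrees, less where a joint would pass 70% of its speed; a pose out of reach is approached as far as the arm can. A call with a number of a shift or a turn outside -1 to 1 is refused whole. A call with a gripper value outside its range is refused whole. The fingers move at their own pace and stop on an object; "grip_force" is the grip in N (left out, the last holds). Time passes only in rows, so rows that do not move let the fingers close. It gives the time, the measured TCP pose, the force, the opening and the grip force at its end, in the units of the state.
- sensors.observe(): the state, without advancing time (a new reading comes with each control period).
- snapshot(name): name is "side" or "top"; returns a dict with "image" (480x640x3 uint8, red, green, blue), "intrinsics" (3x3 intrinsics, pixels), "dist" ([k1, k2, p1, p2, k3] as OpenCV has them; the pictures are not rectified), "R" (3x3) and "t" (3): a world point X has camera coordinates R X + t. Camera axes: x right, y down, z forward; pixel columns grow to the right and rows downward; lengths in m; the calibration is good to about 2 mm. A picture is of the moment at which its call begins. There is no depth.
- workorder.close_job(): hands the job in; it is judged then, once.
Trained networks look in the newest picture that a camera, given by its name, has taken for a name from the list of things; names that differ only in an ending like _2 or _b are one class to them, and where a whole thing is asked for, a point or a joint stands for the part that bears it (a point fixed in the world has none). Each returns a list of dicts, best first, with "p" (0 to 1); they miss things now and then, are a little off and sometimes report something else, mostly with a low value. They report only what shows in the picture. A call takes as long as a camera call. They do not tell look-alikes from the thing itself.
- find_in(camera, target): "box" ([centre column, centre row, width, height] in pixels, round what is visible of it).
- cut_out(camera, target): "pixels" (480x640 bool, what is visible of it) and "box" ([centre column, centre row, width, height] in pixels, round what is visible of it).
The state is a dict: "time_s": time; "joint_positions": joint angles; "qd": joint speeds; "joint_efforts": joint torques, N m; "tcp_pos": TCP position; "orientation": TCP orientation; "ft_force": force on the tool from outside, world axes, zero at the start; "moment": the same for the moment, N m; "gripper_width": opening from 0.0 (shut) to 1.0 (fully open); "grip_force": force on a finger pad.
Only numpy, scipy, OpenCV 4.12 (cv2) and the standard library are available. Lean on these libraries where they do the work, as an engineer would, in place of code of your own. Each camera call takes 0.05 s, during which the arm holds its last target. There are 200 camera calls.

## Task

The cake stand rocks because its two front feet are screwed up too short: first, before loading it, screw them down by their wing knobs until the deck is level and all four feet bear firmly on the counter, with no wobble. Then set every sample cake that is there upright and centred on a gold disc of its own, and after that swing the guard bar down until it rests fully in its red catch. Leave the souffle, the price tag and the jar alone.

Things in the scene. Friction and masses are not known exactly. Their poses are not given: they have to be found in the camera images.
- stand: Steel display stand on 4 feet, about 4 kg, not fixed: a push over about 20 N slides it. Origin under the middle disc, 60 mm below the deck's top; z up, y along the row of discs, x from the knobs (robot's side) to the guard bar. Deck x -130 to +150, y +-160 mm. Starts with both front feet too short, mostly by different amounts: it leans forward and rocks. Steady when level on all four feet.
- foot_front_left: Black rubber pad (32 mm across, 8 mm thick) of the left (+y) front screw foot, at stand x -100, y +120 mm; origin: centre of the pad's underside. The pad does not turn; it moves down out of the deck 1.6 mm for each rad its knob is turned clockwise, and gives about 0.8 mm under its share of the weight (10 N).
- foot_front_right: As foot_front_left, at the right front corner (stand x -100, y -120 mm).
- foot_rear_left: Fixed rear foot at stand x +120, y +120 mm, pad 32 mm across; origin: centre of its underside.
- foot_rear_right: Fixed rear foot at stand x +120, y -120 mm, pad 32 mm across; origin: centre of its underside.
- knob_left (a joint): Left front wing knob, rad; grows as it is turned clockwise seen from above, which screws the foot down 1.6 mm per rad. At 0 the foot is as long as the rear ones and the knob's white end points outward (stand's +y) at a white tick on the deck; within 0.3 of 0 is good. Starts at -5.4 to -2.9: less than one turn short. Travel -6.0 to 1.5. Friction 0.06 N m; stays where it is left.
- knob_right (a joint): The same for the right front knob: clockwise from above = growing = foot down; at 0 its white end points outward, to the stand's -y, at its white tick.
- knob_left_grip (a point): Centre of the left knob's upright black wing, 44 mm long, 12 mm thick, 24 mm high, one end white; 84 mm above the stand's origin level at joint 0, 1.6 mm higher per rad below 0. The frame turns with the knob: y along the wing, z up. Under the wing a hub 30 mm across, 8 mm high, its underside 4 mm above the deck at joint 0.
- knob_right_grip (a point): The same for the right knob (its y axis along the wing).
- bar (a joint): Angle of the guard bar, rad: 0 = down, resting level in its red catch fork; grows as the free end is raised. Starts 0.7 to 1.0, stops at 1.3. The hinge is stiff (0.18 N m): the bar stays at any angle where it is left and must be pushed down all the way.
- bar_hinge (a point): Pivot of the guard bar over the left rear corner of the stand, at stand x +130, y +130, z +90 mm; its axis runs along the stand's x. This frame turns with the bar: the bar runs along its -y.
- bar_grip (a point): Centre of the black band on the guard bar, 190 mm from the pivot; z axis square to the bar, up when it is down. The bar is straight, 246 mm long from the pivot, 12 mm thick (stand's x), 16 mm high. When down it lies along the stand's y at stand z 90 mm, its free end in the fork, which stands at stand y -105 to -119 mm, 30 mm wide over its cheeks, up to z 96 mm.
- disc_0 (a point): Centre of gold disc 0 (left, +y) printed on the deck, 80 mm across, flat, on the deck's top surface; discs are 92 mm apart.
- disc_1 (a point): Centre of gold disc 1 (middle) printed on the deck, 80 mm across, flat, on the deck's top surface; discs are 92 mm apart.
- disc_2 (a point): Centre of gold disc 2 (right, -y) printed on the deck, 80 mm across, flat, on the deck's top surface; discs are 92 mm apart.
- cake_0: Small rigid sample cake, chocolate brown with red and orange berries: cylinder 56 mm across from 4 to 46 mm height on a round gold board 68 mm across and 4 mm thick; a berry in the middle of the top up to 62 mm. About 130 g. Origin: centre of the board's underside, z up. May be absent (2 or 3 of the four are there). Starts on the counter left or right of the stand.
- cake_1: Small rigid sample cake, yellow with a chocolate disc on top: cylinder 56 mm across from 4 to 46 mm height on a round gold board 68 mm across and 4 mm thick; a berry in the middle of the top up to 62 mm. About 130 g. Origin: centre of the board's underside, z up. May be absent (2 or 3 of the four are there). Starts on the counter left or right of the stand.
- cake_2: Small rigid sample cake, cream with a red band and a red berry: cylinder 56 mm across from 4 to 46 mm height on a round gold board 68 mm across and 4 mm thick; a berry in the middle of the top up to 62 mm. About 130 g. Origin: centre of the board's underside, z up. May be absent (2 or 3 of the four are there). Starts on the counter left or right of the stand.
- cake_3: Small rigid sample cake, pink with a cream band and a chocolate ball: cylinder 56 mm across from 4 to 46 mm height on a round gold board 68 mm across and 4 mm thick; a berry in the middle of the top up to 62 mm. About 130 g. Origin: centre of the board's underside, z up. May be absent (2 or 3 of the four are there). Starts on the counter left or right of the stand.
- souffle: Bystander: souffle in a green cup, 104 mm across, 72 mm high, origin at the centre of its base. Leave alone.
- tag: Bystander: black price tag on a clear foot, 75 mm wide, 61 mm high, origin under its foot. Leave alone.
- jar: Bystander: amber jar with brass cap, 64 mm across, 85 mm high, origin at the centre of its base. Leave alone.
Not all that is in view belongs to the job. There is more than one size of the cake_0; the one meant has the size given above.

How it is judged:
By the outcome, as a careful person would: the job done as asked, in the order asked, and still so for the second after the job is handed in, with the robot touching nothing.
Of cake_0, cake_1, cake_2, cake_3 only 2 to 3 are there at a start; the rules pass over those that are not, and their reading is None.
At some moment in a run one of cake_0, cake_1, cake_2, cake_3 may be knocked a few centimetres aside while the robot is not near it.
It also fails if it takes over 210 s, if anything falls off the work surface, if the arm or the gripper's body presses on something with over 40 N, if the wrist force passes 120 N, or if a joint passes its speed limit or range.

## Working session

There is one attempt and no reset: what is moved stays moved. The work goes in short steps, Python scripts to look and compute and a tool call to move; the robot and the scene stay as the last step left them, time stands still between calls to the robot, and variables do not carry over. Pictures are saved under pics/ and viewed, at most 14 in all, crops included, and the job is handed in when it is done.

Besides the shell and the picture viewer there is one more tool, called after "Request:" in YAML: its name, and indented under it one key for each argument. send_rows: Moves the arm, as the interface text tells. Scaled input: -1 to 1 covers 40 mm each way for a shift and 90 degrees each way for a turn. Its arguments: {"type":"object","properties":{"xyz":{"type":"array","items":{"type":"array","items":{"type":"number"}}},"rotation":{"type":"array","items":{"type":"array","items":{"type":"number"}}},"claw":{"type":"array","items":{"type":"number"}},"grip_force":{"type":"number"}},"required":["xyz","rotation","claw"]}

```bash
mkdir -p pics; ls
cat > h.py <<'E'
import numpy as np, cv2
from rig import sensors, snapshot, workorder, find_in, cut_out
def save(s,n,crop=None,sc=1):
    im=s["image"]
    if crop: im=im[crop[1]:crop[3],crop[0]:crop[2]]
    if sc!=1: im=cv2.resize(im,None,fx=sc,fy=sc,interpolation=cv2.INTER_CUBIC)
    cv2.imwrite("pics/"+n,im[:,:,::-1])
def proj(s,X):
    X=np.asarray(X,float).reshape(-1,3)
    return cv2.projectPoints(X,cv2.Rodrigues(np.array(s["R"]))[0],np.array(s["t"],float),np.array(s["intrinsics"],float),np.array(s["dist"],float))[0].reshape(-1,2)
def ray(s,p):
    u=cv2.undistortPoints(np.array(p,float).reshape(-1,1,2),np.array(s["intrinsics"],float),np.array(s["dist"],float)).reshape(2)
    R=np.array(s["R"]);t=np.array(s["t"],float).reshape(3)
    d=R.T@np.array([u[0],u[1],1]);return -R.T@t,d/np.linalg.norm(d)
def atz(s,p,z):
    c,d=ray(s,p);return c+d*(z-c[2])/d[2]
def tri(*sp):
    A=np.zeros((3,3));b=np.zeros(3)
    for s,p in sp:
        c,d=ray(s,p);P=np.eye(3)-np.outer(d,d);A+=P;b+=P@c
    X=np.linalg.solve(A,b)
    return X,[float(np.round(np.linalg.norm(proj(s,X)[0]-p),1)) for s,p in sp]
E
cat > a.py <<'E'
from h import *
np.set_printoptions(precision=4,suppress=True)
S={n:snapshot(n) for n in("top","side")}
for n,s in S.items():
    save(s,n+"0.png"); c=-np.array(s["R"]).T@np.array(s["t"]).reshape(3); print(n,c,np.array(s["R"])[2],np.array(s["intrinsics"])[0,0])
    for k in ["stand","knob_left","knob_right","bar","bar_grip","disc_0","disc_1","disc_2","cake_0","cake_1","cake_2","cake_3","souffle","tag","jar"]:
        print(n,k,[(round(d["p"],2),[int(x) for x in d["box"]]) for d in find_in(n,k)][:4])
print(sensors.observe())
E
python3 a.py
```

```text
pics
top [0.3921 0.0191 1.1904] [ 0.145  -0.006  -0.9894] 439.5752500234874
top stand [(0.69, [320, 244, 130, 124])]
top knob_left [(0.55, [269, 290, 13, 7])]
top knob_right [(0.6, [366, 294, 19, 7])]
top bar [(0.83, [309, 193, 75, 22])]
top bar_grip [(0.82, [306, 192, 74, 19])]
top disc_0 [(0.66, [321, 245, 123, 120])]
top disc_1 [(0.66, [321, 245, 123, 120])]
top disc_2 [(0.66, [321, 245, 123, 120])]
top cake_0 [(0.83, [469, 285, 29, 23]), (0.59, [213, 341, 21, 19]), (0.56, [187, 267, 20, 18]), (0.45, [364, 293, 13, 8])]
top cake_1 [(0.83, [469, 285, 29, 23]), (0.59, [213, 341, 21, 19]), (0.56, [187, 267, 20, 18]), (0.45, [364, 293, 13, 8])]
top cake_2 [(0.83, [469, 285, 29, 23]), (0.59, [213, 341, 21, 19]), (0.56, [187, 267, 20, 18]), (0.45, [364, 293, 13, 8])]
top cake_3 [(0.83, [469, 285, 29, 23]), (0.59, [213, 341, 21, 19]), (0.56, [187, 267, 20, 18]), (0.45, [364, 293, 13, 8])]
top souffle [(0.9, [126, 269, 47, 37]), (0.59, [306, 189, 75, 16])]
top tag [(0.65, [362, 165, 24, 23])]
top jar [(0.7, [553, 286, 41, 26])]
side [ 0.5073 -1.0183  1.3586] [ 0.0198  0.6269 -0.7788] 491.
[... 740 characters left out ...]
288, 344, 25, 24]), (0.53, [258, 180, 17, 14]), (0.43, [308, 165, 17, 15])]
side souffle [(0.87, [308, 139, 22, 28])]
side tag [(0.8, [389, 268, 18, 23])]
side jar [(0.7, [285, 403, 23, 33])]
{'time_s': 1.6, 'joint_positions': array([-83.3244,  10.3587,  92.072 ,  -0.0005,  77.5666, -11.8208]), 'qd': array([ 0.0333,  0.0136,  0.0577, -0.0768,  0.0589, -0.0405]), 'joint_efforts': array([ -0.0015, -43.383 , -34.2175,   0.0702,   0.0309,  -0.    ]), 'tcp_pos': array([ 0.1824, -0.5453,  0.2607]), 'orientation': array([179.9975,   0.001 ,  18.4965]), 'ft_force': array([ 0.561 , -0.3108,  0.3311]), 'moment': array([ 0.024 , -0.0727, -0.026 ]), 'grip_force': 0.0, 'gripper_width': 0.996572944392004}
```

Run:
```python
import cv2
for n,c in(("top",(80,130,600,400)),("side",(210,110,430,430))):
    im=cv2.imread(f"pics/{n}0.png")[c[1]:c[3],c[0]:c[2]]
    f=min(800/im.shape[1],600/im.shape[0]); print(f)
    cv2.imwrite(f"pics/{n}0c.png",cv2.resize(im,None,fx=f,fy=f,interpolation=cv2.INTER_CUBIC))
```

```text
1.5384615384615385
1.875
```

View pics/top0c.png

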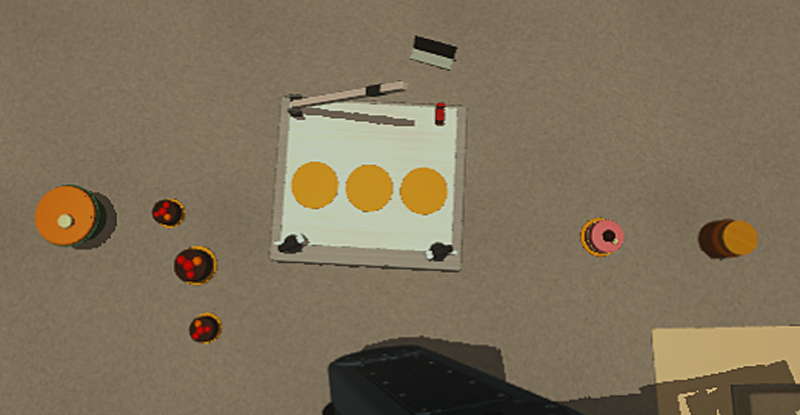

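View pics/side0c.png

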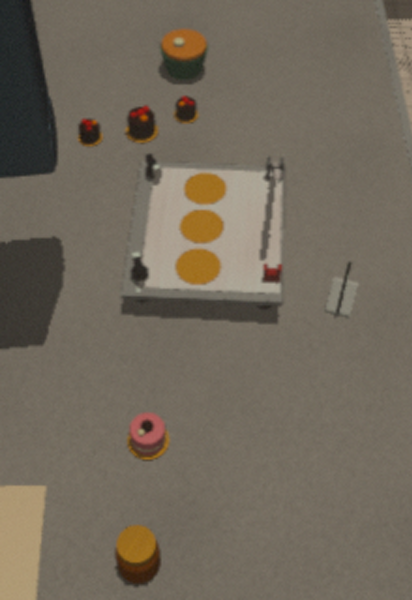

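Two cakes are there. The full-size brown cake_0 is the middle of the three at left (top px ~206,302); the small ones beside it are look-alikes. The pink cake_3 is at right (~472,284). The knobs are at ~(269,288) and ~(366,294), and the bar is raised. Next I zoom on the knobs and fit the discs.

```bash
cat > b.py <<'E'
from h import *
np.set_printoptions(precision=4,suppress=True)
S={n:snapshot(n) for n in("top","side")}
T,D=S["top"],S["side"]
def blobs(s,box,hmin,hmax,smin,vmin=60,amin=60):
    im=cv2.GaussianBlur(s["image"],(3,3),0);h=cv2.cvtColor(im,cv2.COLOR_RGB2HSV)
    m=((h[...,0]>=hmin)&(h[...,0]<=hmax)&(h[...,1]>=smin)&(h[...,2]>=vmin)).astype(np.uint8)
    q=np.zeros_like(m);q[box[1]:box[3],box[0]:box[2]]=1;m*=q
    out=[]
    for c in cv2.findContours(m,cv2.RETR_EXTERNAL,cv2.CHAIN_APPROX_NONE)[0]:
        if cv2.contourArea(c)>amin: out.append((cv2.fitEllipse(c),cv2.contourArea(c)))
    return out
dt=sorted(blobs(T,(260,220,385,280),12,28,150),key=lambda e:e[0][0][0])
ds=sorted(blobs(D,(275,190,360,270),12,28,130),key=lambda e:e[0][0][1])
print(len(dt),len(ds))
P=[]
for a,b in zip(dt,ds):
    X,e=tri((T,a[0][0]),(D,b[0][0]));P.append(X);print(X,e,a[0][1])
P=np.array(P)
if len(P)==3:
    v=P[0]-P[2];yaw=np.degrees(np.arctan2(-v[0],v[1]));print("yaw",yaw,"len",np.linalg.norm(v)/2,"roll slope dz",v[2])
a=cv2.resize(T["image"][275:310,250:290],None,fx=10,fy=10,interpolation=cv2.INTER_CUBIC)
b=cv2.resize(T["image"][275:310,345:385],None,fx=10,fy=10,interpolation=cv2.INTER_CUBIC)
c=cv2.resize(D["image"][185:220,275:315],None,fx=8,fy=8,interpolation=cv2.INTER_CUBIC)
d=cv2.resize(D["image"][235:270,265:305],None,fx=8,fy=8,interpolation=cv2.INTER_CUBIC)
t=np.hstack([a,b]);u=np.hstack([c,d]);u=cv2.copyMakeBorder(u,0,0,0,t.shape[1]-u.shape[1],cv2.BORDER_CONSTANT)
o=np.vstack([t,u]);o=cv2.resize(o,None,fx=.9,fy=.9);cv2.imwrite("pics/knobs.png",o[:,:,::-1])
print(o.shape)
E
python3 b.py
```

```text
3 3
[0.5342 0.1367 0.0649] [0.4, 0.3] (28.70973014831543, 29.420621871948242)
[0.527  0.0455 0.0648] [0.4, 0.3] (29.122909545898438, 29.209169387817383)
[ 0.5197 -0.0456  0.0645] [0.4, 0.3] (28.991676330566406, 29.292739868164062)
yaw -4.571375876543876 len 0.09140849378824582 roll slope dz 0.0003672715423609363
(567, 720, 3)
```

View pics/knobs.png

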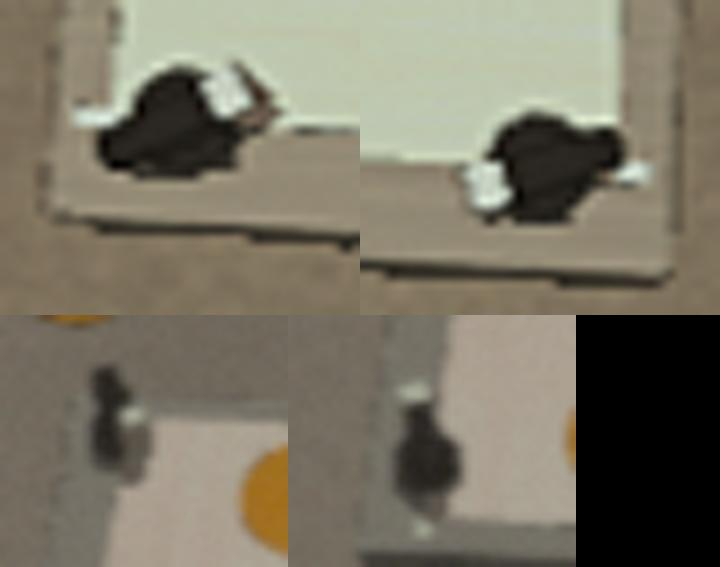

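Left knob: the white end points to image right and slightly up, with the tick at left, so q≈-3.7. Right knob: the white end points to image left and slightly down, so q≈-3.5. The disc height measures 65 mm, higher than expected, so I check it against other objects.

```bash
cat > c.py <<'E'
exec(open("b.py").read().split("dt=sorted")[0])
def show(n,a,b): print(n,*tri((T,a),(D,b)),a,b)
# pink cake: dark ball + pink top ellipse
def pick(s,box,*r,amin=8):
    l=sorted(blobs(s,box,*r,amin=amin),key=lambda e:-e[1]);return [(np.round(e[0][0],1),np.round(e[0][1],1),e[1]) for e in l]
print("pinkT",pick(T,(450,265,500,305),165,180,60,110)); print("pinkS",pick(D,(270,320,310,365),165,180,60,100))
print("goldT",pick(T,(450,265,500,305),12,28,150)); print("goldS",pick(D,(270,320,310,365),12,28,130))
print("jarT",pick(T,(530,260,580,310),8,28,150)); print("jarS",pick(D,(265,385,305,430),8,28,130))
print("brownT gold",pick(T,(185,280,235,325),12,28,120)); print("brownS gold",pick(D,(270,160,300,190),12,28,110))
print("souffT",pick(T,(95,240,150,300),5,22,150)); print("souffS",pick(D,(290,120,330,150),5,22,130))
A=cv2.resize(T["image"][255:355,175:235],None,fx=5,fy=5,interpolation=cv2.INTER_CUBIC)
B=cv2.resize(D["image"][155:195,245:325],None,fx=5,fy=5,interpolation=cv2.INTER_CUBIC)
C=cv2.resize(T["image"][260:310,445:495],None,fx=5,fy=5,interpolation=cv2.INTER_CUBIC)
E=cv2.resize(D["image"][320:370,265:315],None,fx=5,fy=5,interpolation=cv2.INTER_CUBIC)
o=np.zeros((500,800,3),np.uint8);o[:500,:300]=A;o[:200,300:700]=B;o[250:500,300:550]=C;o[250:500,550:800]=E
cv2.imwrite("pics/cakes.png",o[:,:,::-1])
E
python3 c.py
```

```text
pinkT []
pinkS []
goldT [(array([469.9, 283.6]), array([23.3, 24.4]), 100.5)]
goldS [(array([288.5, 343.9]), array([19.6, 20.3]), 65.0)]
jarT [(array([556.9, 284.3]), array([23.6, 29.8]), 548.0)]
jarS [(array([282.8, 403.1]), array([22.3, 26.3]), 457.5)]
brownT gold [(array([207.8, 302.2]), array([23.5, 24.6]), 112.0), (array([207.9, 299.1]), array([4.2, 5.2]), 15.5)]
brownS gold [(array([285.2, 179.6]), array([11.1, 15.8]), 45.5)]
souffT [(array([122. , 269.7]), array([37.3, 40.2]), 1177.0)]
souffS [(array([307.6, 133.6]), array([16.5, 23.3]), 299.0)]
```

View pics/cakes.png

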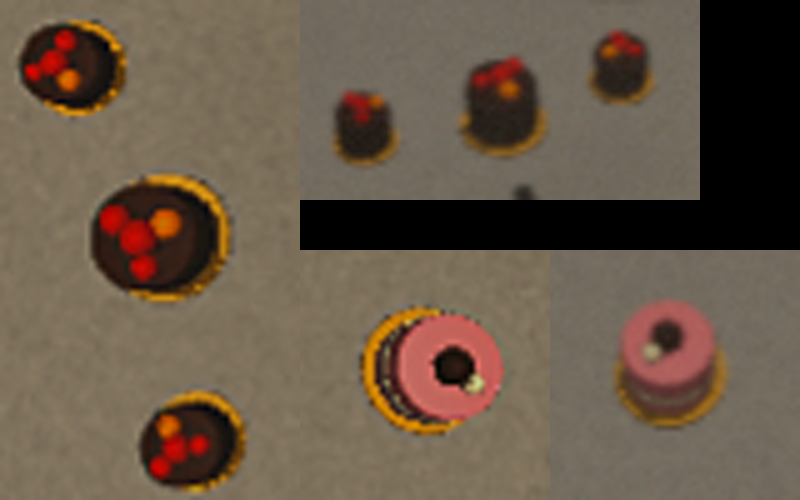

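```bash
cat > d.py <<'E'
exec(open("c.py").read().split("# pink")[0])
show("pink berry",(476,283.4),(288.4,337)); show("pink board",(469.9,283.6),(288.5,343.9))
show("brown berry",(202.4,302.6),(284.4,170)); show("brown board",(207.8,302.2),(285.2,178.5))
for n,a,b in(("pink",(469.9,283.6),(288.5,343.9)),("brown",(207.8,302.2),(285.2,178.5))):
    print(n,"at z=4mm",atz(T,a,.004),atz(D,b,.004))
print("disc1 at .057:",atz(T,(0,0),.057))
# stand front corners top of deck predicted vs seen: project model with yaw
o=sensors.observe()
# TCP projection & gripper check
for s in(T,D): print(proj(s,[o["tcp_pos"]]))
dt=sorted(blobs(T,(260,220,385,280),12,28,150),key=lambda e:e[0][0][0]);ds=sorted(blobs(D,(275,190,360,270),12,28,130),key=lambda e:e[0][0][1])
for a,b in zip(dt,ds): print(atz(T,a[0][0],.057),atz(D,b[0][0],.057),a[0],b[0])
E
python3 d.py
```

```text
pink berry [ 0.4376 -0.353   0.0584] [1.0, 0.8] (476, 283.4) (288.4, 337)
pink board [ 0.4377 -0.3522  0.0121] [0.3, 0.3] (469.9, 283.6) (288.5, 343.9)
brown berry [0.4053 0.3454 0.0608] [0.3, 0.2] (202.4, 302.6) (284.4, 170)
brown board [0.4065 0.3439 0.0171] [0.3, 0.2] (207.8, 302.2) (285.2, 178.5)
pink at z=4mm [ 0.4371 -0.3548  0.004 ] [ 0.4381 -0.3481  0.004 ]
brown at z=4mm [0.4059 0.3474 0.004 ] [0.4063 0.3573 0.004 ]
disc1 at .057: [1.254  0.9164 0.057 ]
[[614.5517 402.8189]]
[[174.8336 370.3277]]
[0.5343 0.1374 0.057 ] [0.5354 0.144  0.057 ] ((284.11328125, 249.93136596679688), (28.656753540039062, 29.42719078063965), 23.159852981567383) ((319.04705810546875, 210.1727752685547), (15.137246131896973, 20.825069427490234), 88.55367279052734)
[0.527  0.0456 0.057 ] [0.5278 0.0524 0.057 ] ((319.5470886230469, 251.80519104003906), (29.15951919555664, 29.218732833862305), 44.05607223510742) ((317.1290588378906, 230.1246795654297), (16.412879943847656, 21.68122100830078), 89.83805847167969)
[ 0.5196 -0.0461  0.057 ] [ 0.5206 -0.0398  0.057 ] ((354.9551696777344, 253.74549865722656), (28.991676330566406, 29.292739868164062), 156.54583740234375) ((315.2236022949219, 251.61607360839844), (17.445735931396484, 22.548471450805664), 88.92548370361328)
```

The side camera shows about 7 mm of bias: the boards read +8 mm too. I take xy from the near-vertical top view, with the given heights and force checks for z.

```bash
cat >> h.py <<'E'
def go(xyz,yaw=None,o=None):
    from scipy.spatial.transform import Rotation as Ro
    o=o or sensors.observe()
    R=Ro.from_euler('xyz',o["orientation"],degrees=True)
    d=R.inv().apply(np.array(xyz)-o["tcp_pos"])/.04
    print("at",np.round(o["tcp_pos"],4),np.round(o["orientation"],1),"J1,6",np.round(o["joint_positions"][[0,5]],1),"F",np.round(o["ft_force"],1),"w",round(o["gripper_width"],3),"t",round(o["time_s"],1))
    print("tool shift /40mm",np.round(d,3),"rows>=",np.round(np.linalg.norm(d)/1.04,1))
    if yaw is not None:
        T=Ro.from_euler('xyz',[180,0,yaw],degrees=True); r=np.degrees((R.inv()*T).as_rotvec())/90
        print("turn/90",np.round(r,3),"rows>=",np.round(np.abs(r).max()/.0795,1))
E
python3 - <<'E'
from h import *
T=snapshot("top")
o=sensors.observe()
print("wing seen",atz(T,(269.1,288.4),.09),atz(T,(366.2,293.7),.09))
y=np.radians(-4.57);c,s=np.cos(y),np.sin(y);R=np.array([[c,-s],[s,c]])
for p in([-.1,.12],[-.1,-.12],[0,.092],[0,-.092]): print(p,np.array([.527,.0455])+R@p)
go([.417,-.066,.261],107.4)
E
```

```text
wing seen [0.43475531 0.17221776 0.09      ] [ 0.41537211 -0.06877722  0.09      ]
[-0.1, 0.12] [0.43687917 0.17308619]
[-0.1, -0.12] [ 0.41775669 -0.06615079]
[0, 0.092] [0.53433028 0.13720751]
[0, -0.092] [ 0.51966972 -0.04620751]
at [ 0.1824 -0.5453  0.2607] [-180.     0.    18.5] J1,6 [-83.3 -11.8] F [-0.3  0.2 -0.1] w 0.997 t 1.9
tool shift /40mm [ 9.363e+00 -9.503e+00 -7.000e-03] rows>= 12.8
turn/90 [-0.    -0.    -0.988] rows>= 12.4
```

Request:
send_rows:
  xyz:
    - [0.585,-0.594,0]
    - [0.585,-0.594,0]
    - [0.585,-0.594,0]
    - [0.585,-0.594,0]
    - [0.585,-0.594,0]
    - [0.585,-0.594,0]
    - [0.585,-0.594,0]
    - [0.585,-0.594,0]
  rotation:
    - [0,0,0]
    - [0,0,0]
    - [0,0,0]
    - [0,0,0]
    - [0,0,0]
    - [0,0,0]
    - [0,0,0]
    - [0,0,0]
  claw: [-1,-1,-1,-1,-1,-1,-1,-1]
  grip_force: 15

```text
time_s: 2.62
tcp_pos: [0.3, -0.3042, 0.2609]
orientation: [180.0, -0.0, 18.5]
ft_force: [-0.1, -0.1, -0.1]
gripper_width: 0.999
grip_force: 0.0
```

Request:
send_rows:
  xyz:
    - [0.585,-0.594,0]
    - [0.585,-0.594,0]
    - [0.585,-0.594,0]
    - [0.585,-0.594,0]
    - [0.585,-0.594,0]
    - [0.585,-0.594,0]
    - [0.585,-0.594,0]
    - [0.585,-0.594,0]
  rotation:
    - [0,0,0]
    - [0,0,0]
    - [0,0,0]
    - [0,0,0]
    - [0,0,0]
    - [0,0,0]
    - [0,0,0]
    - [0,0,0]
  claw: [-1,-1,-1,-1,-1,-1,-1,-1]

```text
time_s: 3.28
tcp_pos: [0.4174, -0.0644, 0.2611]
orientation: [180.0, -0.0, 18.5]
ft_force: [0.9, -0.7, 0.4]
gripper_width: 0.998
grip_force: 0.0
```

Request:
send_rows:
  xyz:
    - [0,0,0.4]
    - [0,0,0.4]
    - [0,0,0.4]
    - [0,0,0.4]
    - [0,0,0.4]
    - [0,0,0.4]
    - [0,0,0]
  rotation:
    - [0,0,-0.0706]
    - [0,0,-0.0706]
    - [0,0,-0.0706]
    - [0,0,-0.0706]
    - [0,0,-0.0706]
    - [0,0,-0.0706]
    - [0,0,-0.0706]
  claw: [-1,-1,-1,-1,-1,-1,-1]

```text
time_s: 3.87
tcp_pos: [0.4151, -0.0652, 0.1619]
orientation: [-179.7, 0.0, 63.3]
ft_force: [-1.1, 0.6, -0.8]
gripper_width: 0.997
grip_force: 0.0
```

Request:
send_rows:
  xyz:
    - [0,0,0]
    - [0,0,0]
    - [0,0,0]
    - [0,0,0]
    - [0,0,0]
    - [0,0,0]
    - [0,0,0]
  rotation:
    - [0,0,-0.0706]
    - [0,0,-0.0706]
    - [0,0,-0.0706]
    - [0,0,-0.0706]
    - [0,0,-0.0706]
    - [0,0,-0.0706]
    - [0,0,-0.0706]
  claw: [-1,-1,-1,-1,-1,-1,-1]

```text
time_s: 4.45
tcp_pos: [0.417, -0.0661, 0.1649]
orientation: [180.0, 0.0, 107.8]
ft_force: [-1.3, -0.4, -0.8]
gripper_width: 1.0
grip_force: 0.0
```

Run:
```python
from h import *
go([.416,-.0665,.102],107.4)
s=snapshot("side"); save(s,"s1.png",(240,170,380,290),5)
```

```text
at [ 0.417  -0.0661  0.1649] [180.    0.  107.8] J1,6 [-25.2 -43. ] F [-1.3 -0.4 -0.8] w 1.0 t 4.5
tool shift /40mm [-0.003 -0.027  1.572] rows>= 1.5
turn/90 [0.    0.    0.004] rows>= 0.1
```

View pics/s1.png

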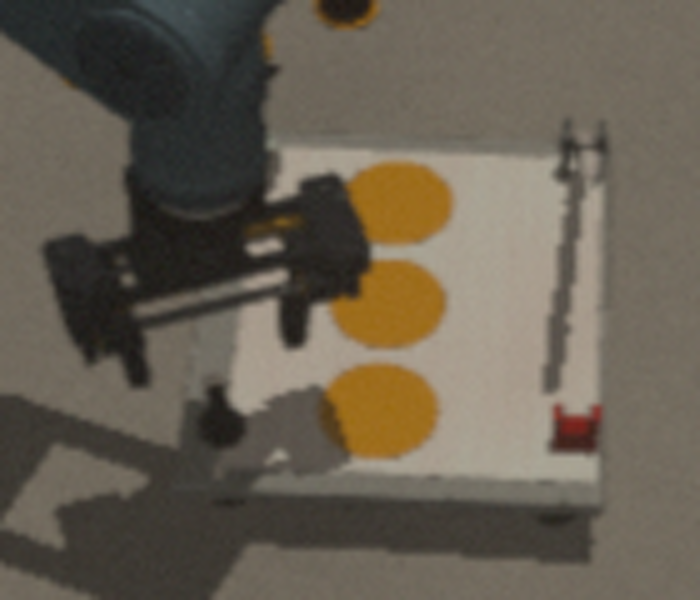

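The gripper sits above the right knob, closing across its wing (the knob is at crop 220,420). I descend and watch the force.

Request:
send_rows:
  xyz:
    - [0,-0.02,0.3]
    - [0,0,0.3]
    - [0,0,0.3]
    - [0,0,0.25]
    - [0,0,0.2]
    - [0,0,0.1]
    - [0,0,0.1]
    - [0,0,0]
  rotation:
    - [0,0,0.004]
    - [0,0,0]
    - [0,0,0]
    - [0,0,0]
    - [0,0,0]
    - [0,0,0]
    - [0,0,0]
    - [0,0,0]
  claw: [-0.2,-0.2,-0.2,-0.2,-0.2,-0.2,-0.2,-0.2]

```text
time_s: 5.17
tcp_pos: [0.4159, -0.0661, 0.1022]
orientation: [-180.0, -0.0, 107.1]
ft_force: [0.6, -0.4, 0.1]
gripper_width: 0.604
grip_force: 0.0
```

Request:
send_rows:
  xyz:
    - [0,0,0]
    - [0,0,0]
    - [0,0,0]
    - [0,0,0]
    - [0,0,0]
    - [0,0,0]
    - [0,0,0]
  rotation:
    - [0,0,0]
    - [0,0,0]
    - [0,0,0]
    - [0,0,0]
    - [0,0,0]
    - [0,0,0]
    - [0,0,0]
  claw: [0,0.3,0.6,1,1,1,1]
  grip_force: 15

```text
time_s: 5.75
tcp_pos: [0.4176, -0.066, 0.1032]
orientation: [179.8, 0.0, 107.0]
ft_force: [4.8, 2.8, -3.7]
gripper_width: 0.134
grip_force: 14.8
```

Run:
```python
from h import *
go([.416,-.0665,.102],107.4);print(sensors.observe()["moment"],sensors.observe()["grip_force"])
```

```text
at [ 0.4176 -0.066   0.1032] [179.8   0.  107. ] J1,6 [-25.3 -42.4] F [ 4.8  2.8 -3.7] w 0.134 t 5.8
tool shift /40mm [ 0.    -0.042  0.029] rows>= 0.0
turn/90 [ 0.002  0.    -0.004] rows>= 0.1
[ 0.56046277 -0.94670035 -0.03361967] 14.790665209293365
```

Request:
send_rows:
  xyz:
    - [0,0,0]
    - [0,0,0]
    - [0,0,0]
    - [0,0,0]
    - [0,0,0]
    - [0,0,0]
    - [0,0,0]
    - [0,0,0]
  rotation:
    - [0,0,0.07]
    - [0,0,0.07]
    - [0,0,0.07]
    - [0,0,0.07]
    - [0,0,0.07]
    - [0,0,0.07]
    - [0,0,0.07]
    - [0,0,0.07]
  claw: [1,1,1,1,1,1,1,1]

```text
time_s: 6.42
tcp_pos: [0.4172, -0.0659, 0.1027]
orientation: [179.9, -0.1, 56.4]
ft_force: [5.9, 2.1, -6.0]
gripper_width: 0.138
grip_force: 14.9
```

Request:
send_rows:
  xyz:
    - [0,0,0]
    - [0,0,0]
    - [0,0,0]
    - [0,0,0]
    - [0,0,0]
    - [0,0,0]
    - [0,0,0]
    - [0,0,0]
  rotation:
    - [0,0,0.07]
    - [0,0,0.07]
    - [0,0,0.07]
    - [0,0,0.07]
    - [0,0,0.07]
    - [0,0,0.07]
    - [0,0,0.07]
    - [0,0,0.07]
  claw: [1,1,1,1,1,1,1,1]

```text
time_s: 7.08
tcp_pos: [0.4171, -0.0654, 0.1027]
orientation: [-179.9, -0.2, 5.9]
ft_force: [7.0, 5.1, -6.5]
gripper_width: 0.134
grip_force: 15.0
```

Run:
```python
from h import *
go([.416,-.0665,.102],-94.6);print(sensors.observe()["moment"],sensors.observe()["grip_force"])
```

```text
at [ 0.4171 -0.0654  0.1027] [-179.9   -0.2    5.9] J1,6 [-25.2  58.7] F [ 7.   5.1 -6.5] w 0.134 t 7.1
tool shift /40mm [-0.03   0.024  0.016] rows>= 0.0
turn/90 [-2.000e-03 -1.000e-03  1.117e+00] rows>= 14.1
[ 0.95652676 -1.17671442  0.14947679] 14.97892141342163
```

Request:
send_rows:
  xyz:
    - [0.02,-0.02,0]
    - [0,0,0]
    - [0,0,0]
    - [0,0,0]
    - [0,0,0]
    - [0,0,0]
    - [0,0,0]
    - [0,0,0]
  rotation:
    - [0,0,0.07]
    - [0,0,0.07]
    - [0,0,0.07]
    - [0,0,0.07]
    - [0,0,0.07]
    - [0,0,0.07]
    - [0,0,0.07]
    - [0,0,0.07]
  claw: [1,1,1,1,1,1,1,1]

```text
time_s: 7.75
tcp_pos: [0.4179, -0.0646, 0.1027]
orientation: [-179.8, -0.1, -44.5]
ft_force: [7.0, 5.6, -5.5]
gripper_width: 0.135
grip_force: 15.0
```

Request:
send_rows:
  xyz:
    - [0,0,0]
    - [0,0,0]
    - [0,0,0]
    - [0,0,0]
    - [0,0,0]
    - [0,0,0]
    - [0,0,0]
    - [0,0,0]
  rotation:
    - [0,0,0.07]
    - [0,0,0.07]
    - [0,0,0.07]
    - [0,0,0.07]
    - [0,0,0.07]
    - [0,0,0.07]
    - [0,0,0.07]
    - [0,0,0.07]
  claw: [1,1,1,1,1,1,1,1]

```text
time_s: 8.42
tcp_pos: [0.4187, -0.0643, 0.1028]
orientation: [-179.7, 0.1, -94.9]
ft_force: [11.7, 7.6, -9.6]
gripper_width: 0.138
grip_force: 15.0
```

Request:
send_rows:
  xyz:
    - [0,0,0]
    - [0,0,0]
    - [0,0,0]
    - [0,0,-0.4]
    - [0,0,-0.6]
    - [0,0,-0.8]
    - [0,0,0]
  rotation:
    - [0,0,0]
    - [0,0,0]
    - [0,0,0]
    - [0,0,0]
    - [0,0,0]
    - [0,0,0]
    - [0,0,0]
  claw: [1,0.2,-0.2,-0.2,-0.2,-0.2,-0.2]

```text
time_s: 9.0
tcp_pos: [0.4196, -0.0668, 0.1798]
orientation: [-179.6, -0.2, -94.5]
ft_force: [1.7, -0.0, 0.5]
gripper_width: 0.564
grip_force: 0.0
```

Run:
```python
from h import *
go([.436,.1725,.175],117)
```

```text
at [ 0.4196 -0.0668  0.1798] [-179.6   -0.2  -94.5] J1,6 [-25.1 159.4] F [ 1.7 -0.   0.5] w 0.564 t 9.0
tool shift /40mm [-5.996  0.06   0.101] rows>= 5.8
turn/90 [-0.004  0.006  1.65 ] rows>= 20.8
```

```bash
cat > e.py <<'E'
exec(open("b.py").read().split("P=np.array(P)")[0])
T["image"];save(T,"t2.png",(250,230,400,310),5)
for a in dt: print(atz(T,a[0][0],.058))
E
python3 e.py
```

```text
3 3
[0.5364 0.1368 0.0677] [0.8, 0.6] (28.731983184814453, 29.456321716308594)
[0.5299 0.0458 0.0649] [1.0, 0.7] (29.09881019592285, 29.314861297607422)
[ 0.5254 -0.0379  0.0577] [1.3, 1.0] (19.563682556152344, 30.295093536376953)
[0.5356 0.1375 0.058 ]
[0.5282 0.0456 0.058 ]
[ 0.5286 -0.0374  0.058 ]
```

View pics/t2.png

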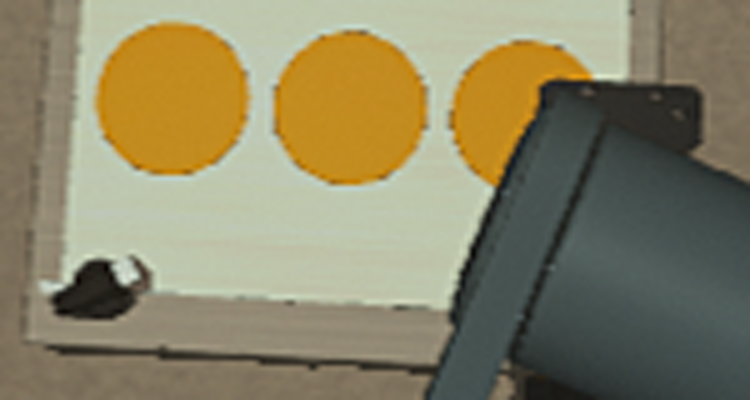

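The left knob is unchanged (white end at crop 125,270). The stand has shifted about 1 mm in +x. Now to the left knob.

Request:
send_rows:
  xyz:
    - [-0.75,0.004,0]
    - [-0.75,0.004,0]
    - [-0.75,0.004,0]
    - [-0.75,0.004,0]
    - [-0.75,0.004,0]
    - [-0.75,0.004,0]
    - [-0.75,0.004,0]
    - [-0.75,0.004,0]
  rotation:
    - [0,0,0]
    - [0,0,0]
    - [0,0,0]
    - [0,0,0]
    - [0,0,0]
    - [0,0,0]
    - [0,0,0]
    - [0,0,0]
  claw: [-0.2,-0.2,-0.2,-0.2,-0.2,-0.2,-0.2,-0.2]

```text
time_s: 9.77
tcp_pos: [0.4297, 0.1281, 0.1738]
orientation: [-180.0, 3.7, -91.4]
ft_force: [-0.4, 0.4, 0.3]
gripper_width: 0.602
grip_force: 0.0
```

Request:
send_rows:
  xyz:
    - [0,0,0]
    - [0,0,0]
    - [0,0,0]
    - [0,0,0]
    - [0,0,0]
    - [0,0,0]
    - [0,0,0]
    - [0,0,0]
  rotation:
    - [0,0,-0.0783]
    - [0,0,-0.0783]
    - [0,0,-0.0783]
    - [0,0,-0.0783]
    - [0,0,-0.0783]
    - [0,0,-0.0783]
    - [0,0,-0.0783]
    - [0,0,-0.0783]
  claw: [-0.2,-0.2,-0.2,-0.2,-0.2,-0.2,-0.2,-0.2]

```text
time_s: 10.43
tcp_pos: [0.4302, 0.127, 0.1743]
orientation: [-176.9, 1.9, -34.7]
ft_force: [-0.0, -0.2, -0.2]
gripper_width: 0.597
grip_force: 0.0
```

Request:
send_rows:
  xyz:
    - [0,0,0]
    - [0,0,0]
    - [0,0,0]
    - [0,0,0]
    - [0,0,0]
    - [0,0,0]
    - [0,0,0]
    - [0,0,0]
  rotation:
    - [0,0,-0.0783]
    - [0,0,-0.0783]
    - [0,0,-0.0783]
    - [0,0,-0.0783]
    - [0,0,-0.0783]
    - [0,0,-0.0783]
    - [0,0,-0.0783]
    - [0,0,-0.0783]
  claw: [-0.2,-0.2,-0.2,-0.2,-0.2,-0.2,-0.2,-0.2]

```text
time_s: 11.1
tcp_pos: [0.4302, 0.1269, 0.1744]
orientation: [-176.7, -1.5, 21.6]
ft_force: [0.2, -0.5, -0.1]
gripper_width: 0.595
grip_force: 0.0
```

Request:
send_rows:
  xyz:
    - [0,0,0]
    - [0,0,0]
    - [0,0,0]
    - [0,0,0]
    - [0,0,0]
    - [0,0,0]
    - [0,0,0]
    - [0,0,0]
  rotation:
    - [0,0,-0.0783]
    - [0,0,-0.0783]
    - [0,0,-0.0783]
    - [0,0,-0.0783]
    - [0,0,-0.0783]
    - [0,0,-0.0783]
    - [0,0,-0.0783]
    - [0,0,-0.0783]
  claw: [-0.2,-0.2,-0.2,-0.2,-0.2,-0.2,-0.2,-0.2]

```text
time_s: 11.77
tcp_pos: [0.4302, 0.1269, 0.1744]
orientation: [-179.4, -3.6, 78.0]
ft_force: [-0.1, -0.1, -0.3]
gripper_width: 0.6
grip_force: 0.0
```

Request:
send_rows:
  xyz:
    - [0,0,0.1]
    - [0,0,0.1]
    - [0,0,0.1]
    - [0,0,0]
    - [0,0,0]
    - [0,0,0]
  rotation:
    - [0,0,-0.0783]
    - [0,0,-0.0783]
    - [0,0,-0.0783]
    - [0,0,-0.0783]
    - [0,0,-0.0783]
    - [0,0,-0.0783]
  claw: [-0.2,-0.2,-0.2,-0.2,-0.2,-0.2]

```text
time_s: 12.27
tcp_pos: [0.4301, 0.1277, 0.1623]
orientation: [178.0, -3.0, 120.3]
ft_force: [1.0, 0.5, -0.2]
gripper_width: 0.602
grip_force: 0.0
```

Run:
```python
from h import *
go([.437,.1725,.102],117)
```

```text
at [0.4301 0.1277 0.1623] [178.   -3.  120.3] J1,6 [ -1.1 -33.1] F [ 1.   0.5 -0.2] w 0.602 t 12.3
tool shift /40mm [0.799 0.659 1.575] rows>= 1.8
turn/90 [ 0.021 -0.034  0.036] rows>= 0.5
```

Request:
send_rows:
  xyz:
    - [0,0,0]
    - [0.23,0.165,0]
    - [0.23,0.165,0]
    - [0.23,0.165,0]
    - [0.23,0.165,0]
    - [0,0,0]
    - [0,0,0]
  rotation:
    - [0.021,-0.034,0.036]
    - [0,0,0]
    - [0,0,0]
    - [0,0,0]
    - [0,0,0]
    - [0,0,0]
    - [0,0,0]
  claw: [-0.2,-0.2,-0.2,-0.2,-0.2,-0.2,-0.2]

```text
time_s: 12.85
tcp_pos: [0.4372, 0.1731, 0.1626]
orientation: [-180.0, 0.0, 116.9]
ft_force: [-0.4, -0.2, 0.5]
gripper_width: 0.603
grip_force: 0.0
```

Run:
```python
from h import *
go([.437,.1725,.102],117)
```

```text
at [0.4372 0.1731 0.1626] [-180.     0.   116.9] J1,6 [  7.1 -19.7] F [-0.4 -0.2  0.5] w 0.603 t 12.8
tool shift /40mm [-0.011 -0.01   1.514] rows>= 1.5
turn/90 [-0.     0.    -0.002] rows>= 0.0
```

Request:
send_rows:
  xyz:
    - [0,0,0.3]
    - [0,0,0.3]
    - [0,0,0.3]
    - [0,0,0.25]
    - [0,0,0.2]
    - [0,0,0.1]
    - [0,0,0.06]
    - [0,0,0]
  rotation:
    - [0,0,0]
    - [0,0,0]
    - [0,0,0]
    - [0,0,0]
    - [0,0,0]
    - [0,0,0]
    - [0,0,0]
    - [0,0,0]
  claw: [-0.2,-0.2,-0.2,-0.2,-0.2,-0.2,-0.2,-0.2]

```text
time_s: 13.52
tcp_pos: [0.4371, 0.1727, 0.1021]
orientation: [-180.0, 0.0, 116.8]
ft_force: [0.3, -0.4, 0.3]
gripper_width: 0.595
grip_force: 0.0
```

Request:
send_rows:
  xyz:
    - [0,0,0]
    - [0,0,0]
    - [0,0,0]
    - [0,0,0]
    - [0,0,0]
    - [0,0,0]
    - [0,0,0]
  rotation:
    - [0,0,0]
    - [0,0,0]
    - [0,0,0]
    - [0,0,0]
    - [0,0,0]
    - [0,0,0]
    - [0,0,0]
  claw: [0,0.3,0.6,1,1,1,1]

```text
time_s: 14.1
tcp_pos: [0.4385, 0.1733, 0.1029]
orientation: [179.8, 0.0, 116.8]
ft_force: [2.1, 3.2, -2.5]
gripper_width: 0.134
grip_force: 15.0
```

Run:
```python
from h import *
go([.437,.1725,.102],117)
```

```text
at [0.4385 0.1733 0.1029] [179.8   0.  116.8] J1,6 [  7.1 -19.7] F [ 2.1  3.2 -2.5] w 0.134 t 14.1
tool shift /40mm [ 0.    -0.042  0.022] rows>= 0.0
turn/90 [ 0.002  0.001 -0.002] rows>= 0.0
```

Request:
send_rows:
  xyz:
    - [0,0,0]
    - [0,0,0]
    - [0,0,0]
    - [0,0,0]
    - [0,0,0]
    - [0,0,0]
    - [0,0,0]
    - [0,0,0]
  rotation:
    - [0,0,0.07]
    - [0,0,0.07]
    - [0,0,0.07]
    - [0,0,0.07]
    - [0,0,0.07]
    - [0,0,0.07]
    - [0,0,0.07]
    - [0,0,0.07]
  claw: [1,1,1,1,1,1,1,1]

```text
time_s: 14.77
tcp_pos: [0.4379, 0.1732, 0.102]
orientation: [179.9, -0.1, 66.1]
ft_force: [5.2, 3.4, -8.3]
gripper_width: 0.135
grip_force: 15.0
```

Request:
send_rows:
  xyz:
    - [0,0,0]
    - [0,0,0]
    - [0,0,0]
    - [0,0,0]
    - [0,0,0]
    - [0,0,0]
    - [0,0,0]
    - [0,0,0]
  rotation:
    - [0,0,0.07]
    - [0,0,0.07]
    - [0,0,0.07]
    - [0,0,0.07]
    - [0,0,0.07]
    - [0,0,0.07]
    - [0,0,0.07]
    - [0,0,0.07]
  claw: [1,1,1,1,1,1,1,1]

```text
time_s: 15.43
tcp_pos: [0.4371, 0.1733, 0.1012]
orientation: [-180.0, -0.0, 15.7]
ft_force: [5.2, 3.7, -14.0]
gripper_width: 0.135
grip_force: 15.0
```

Request:
send_rows:
  xyz:
    - [0,0,0]
    - [0,0,0]
    - [0,0,0]
    - [0,0,0]
    - [0,0,0]
    - [0,0,0]
    - [0,0,0]
    - [0,0,0]
  rotation:
    - [0,0,0.07]
    - [0,0,0.07]
    - [0,0,0.07]
    - [0,0,0.07]
    - [0,0,0.07]
    - [0,0,0.07]
    - [0,0,0.07]
    - [0,0,0.07]
  claw: [1,1,1,1,1,1,1,1]

```text
time_s: 16.1
tcp_pos: [0.4357, 0.1728, 0.1002]
orientation: [179.9, 0.1, -34.7]
ft_force: [4.1, 2.6, -16.9]
gripper_width: 0.14
grip_force: 15.0
```

Run:
```python
from h import *
go([.437,.1725,.102],-63.2)
```

```text
at [0.4357 0.1728 0.1002] [ 1.799e+02  1.000e-01 -3.470e+01] J1,6 [  7.1 131.8] F [  4.1   2.6 -16.9] w 0.14 t 16.1
tool shift /40mm [ 0.031 -0.012 -0.044] rows>= 0.1
turn/90 [0.001 0.001 0.317] rows>= 4.0
```

Request:
send_rows:
  xyz:
    - [0,0,0.02]
    - [0,0,0.02]
    - [0,0,0.02]
    - [0,0,0.02]
    - [0,0,0]
  rotation:
    - [0,0,0.079]
    - [0,0,0.079]
    - [0,0,0.079]
    - [0,0,0.079]
    - [0,0,0]
  claw: [1,1,1,1,1]

```text
time_s: 16.52
tcp_pos: [0.4361, 0.1731, 0.0985]
orientation: [179.9, 0.1, -63.1]
ft_force: [-2.0, 3.1, -2.4]
gripper_width: 0.133
grip_force: 15.0
```

Request:
send_rows:
  xyz:
    - [0,0,0]
    - [0,0,0]
    - [0,0,-0.4]
    - [0,0,-0.6]
    - [0,0,-0.6]
    - [0,0,0]
  rotation:
    - [0,0,0]
    - [0,0,0]
    - [0,0,0]
    - [0,0,0]
    - [0,0,0]
    - [0,0,0]
  claw: [0.2,-0.2,-0.2,-0.2,-0.2,-0.2]

```text
time_s: 17.02
tcp_pos: [0.4405, 0.1731, 0.168]
orientation: [-179.5, -0.2, -62.7]
ft_force: [1.3, 0.2, 0.2]
gripper_width: 0.564
grip_force: 0.0
```

Request:
send_rows:
  xyz:
    - [0,0,0]
    - [0,0,0]
    - [0,0,0]
    - [0,0,0]
    - [0,0,0]
    - [0,0,0]
    - [0,0,0]
    - [0,0,0]
  rotation:
    - [0,0,-0.078]
    - [0,0,-0.078]
    - [0,0,-0.078]
    - [0,0,-0.078]
    - [0,0,-0.078]
    - [0,0,-0.078]
    - [0,0,-0.078]
    - [0,0,-0.078]
  claw: [-0.2,-0.2,-0.2,-0.2,-0.2,-0.2,-0.2,-0.2]

```text
time_s: 17.68
tcp_pos: [0.4374, 0.1726, 0.163]
orientation: [180.0, -0.1, -6.2]
ft_force: [-0.2, 0.4, -0.5]
gripper_width: 0.603
grip_force: 0.0
```

Request:
send_rows:
  xyz:
    - [0,0,0]
    - [0,0,0]
    - [0,0,0]
    - [0,0,0]
    - [0,0,0]
    - [0,0,0]
    - [0,0,0]
    - [0,0,0]
  rotation:
    - [0,0,-0.078]
    - [0,0,-0.078]
    - [0,0,-0.078]
    - [0,0,-0.078]
    - [0,0,-0.078]
    - [0,0,-0.078]
    - [0,0,-0.078]
    - [0,0,-0.078]
  claw: [-0.2,-0.2,-0.2,-0.2,-0.2,-0.2,-0.2,-0.2]

```text
time_s: 18.35
tcp_pos: [0.4374, 0.1726, 0.163]
orientation: [179.9, -0.0, 50.0]
ft_force: [0.7, 0.2, 0.1]
gripper_width: 0.597
grip_force: 0.0
```

Request:
send_rows:
  xyz:
    - [0,0,0]
    - [0,0,0]
    - [0,0,0]
    - [0,0,0]
    - [0,0,0]
    - [0,0,0]
    - [0,0,0]
    - [0,0,0]
  rotation:
    - [0,0,-0.078]
    - [0,0,-0.078]
    - [0,0,-0.078]
    - [0,0,-0.078]
    - [0,0,-0.078]
    - [0,0,-0.078]
    - [0,0,-0.078]
    - [0,0,-0.078]
  claw: [-0.2,-0.2,-0.2,-0.2,-0.2,-0.2,-0.2,-0.2]

```text
time_s: 19.02
tcp_pos: [0.4374, 0.1726, 0.163]
orientation: [180.0, 0.0, 106.1]
ft_force: [-0.0, 0.5, 0.1]
gripper_width: 0.597
grip_force: 0.0
```

Run:
```python
from h import *
go([.437,.1725,.102],116.8)
```

```text
at [0.4374 0.1726 0.163 ] [180.    0.  106.1] J1,6 [ 7.1 -9.1] F [-0.   0.5  0.1] w 0.597 t 19.0
tool shift /40mm [ 1.000e-03 -1.100e-02  1.524e+00] rows>= 1.5
turn/90 [ 0.     0.001 -0.119] rows>= 1.5
```

Request:
send_rows:
  xyz:
    - [0,0,0.2]
    - [0,0,0.2]
    - [0,0,0.3]
    - [0,0,0.3]
    - [0,0,0.3]
    - [0,0,0.17]
    - [0,0,0.1]
    - [0,0,0]
  rotation:
    - [0,0,-0.06]
    - [0,0,-0.06]
    - [0,0,0]
    - [0,0,0]
    - [0,0,0]
    - [0,0,0]
    - [0,0,0]
    - [0,0,0]
  claw: [-0.2,-0.2,-0.2,-0.2,-0.2,-0.2,-0.2,-0.2]

```text
time_s: 19.68
tcp_pos: [0.4367, 0.1726, 0.0996]
orientation: [-179.9, 0.0, 116.5]
ft_force: [-0.5, -0.5, -0.1]
gripper_width: 0.598
grip_force: 0.0
```

Request:
send_rows:
  xyz:
    - [0,0,0]
    - [0,0,0]
    - [0,0,0]
    - [0,0,0]
    - [0,0,0]
    - [0,0,0]
    - [0,0,0]
  rotation:
    - [0,0,0]
    - [0,0,0]
    - [0,0,0]
    - [0,0,0]
    - [0,0,0]
    - [0,0,0]
    - [0,0,0]
  claw: [0,0.3,0.6,1,1,1,1]

```text
time_s: 20.27
tcp_pos: [0.4365, 0.1725, 0.1004]
orientation: [-179.9, 0.0, 116.5]
ft_force: [-2.2, -1.6, 5.0]
gripper_width: 0.136
grip_force: 15.0
```

Request:
send_rows:
  xyz:
    - [0,0,0]
    - [0,0,0.01]
    - [0,0,0.01]
    - [0,0,0]
    - [0,0,0]
    - [0,0,0]
  rotation:
    - [0,0,0.07]
    - [0,0,0.07]
    - [0,0,0.07]
    - [0,0,0.07]
    - [0,0,0.07]
    - [0,0,0]
  claw: [1,1,1,1,1,1]

```text
time_s: 20.77
tcp_pos: [0.4367, 0.1725, 0.0999]
orientation: [-179.9, 0.1, 84.6]
ft_force: [-4.8, -1.8, 7.0]
gripper_width: 0.132
grip_force: 15.0
```

Run:
```python
from h import *
go([.437,.1725,.102],85.4)
```

```text
at [0.4367 0.1725 0.0999] [-1.799e+02  1.000e-01  8.460e+01] J1,6 [ 7.1 12.5] F [-4.8 -1.8  7. ] w 0.132 t 20.8
tool shift /40mm [ 0.001  0.008 -0.053] rows>= 0.1
turn/90 [-0.001  0.001 -0.009] rows>= 0.1
```

Release, lift and move clear toward the robot's left, then look.

Request:
send_rows:
  xyz:
    - [0,0,0]
    - [0,0,0]
    - [0,0,-0.4]
    - [0,0,-0.8]
    - [0,0,-0.8]
    - [0.8,0,-0.5]
    - [0.8,0,-0.5]
    - [0.8,0,0]
  rotation:
    - [0,0,0]
    - [0,0,0]
    - [0,0,0]
    - [0,0,0]
    - [0,0,0]
    - [0,0,0]
    - [0,0,0]
    - [0,0,0]
  claw: [0.2,-0.2,-0.2,-0.5,-1,-1,-1,-1]

```text
time_s: 21.43
tcp_pos: [0.4483, 0.2702, 0.2246]
orientation: [179.5, -0.2, 84.9]
ft_force: [0.5, -0.9, 0.3]
gripper_width: 0.718
grip_force: 0.0
```

Request:
send_rows:
  xyz:
    - [0.8,0,0]
    - [0.8,0,0]
    - [0,0,0]
  rotation:
    - [0,0,0]
    - [0,0,0]
    - [0,0,0]
  claw: [-1,-1,-1]

```text
time_s: 21.68
tcp_pos: [0.4513, 0.3367, 0.2198]
orientation: [179.9, -0.1, 85.1]
ft_force: [0.5, 0.2, -0.3]
gripper_width: 0.942
grip_force: 0.0
```

```bash
cat > f.py <<'E'
exec(open("b.py").read().split("print(o.shape)")[0])
for a in dt: print(atz(T,a[0][0],.06))
save(T,"t3.png",(150,130,500,380),2)
go([.406,.346,.12],85)
E
python3 f.py; cp pics/knobs.png pics/knobs2.png
```

```text
3 3
[0.5334 0.1357 0.0685] [0.4, 0.3] (28.968116760253906, 29.365095138549805)
[0.5274 0.0446 0.0672] [0.3, 0.3] (28.930030822753906, 29.359031677246094)
[ 0.5207 -0.0468  0.0671] [0.4, 0.3] (29.249481201171875, 29.270784378051758)
yaw -3.967990918986614 len 0.09150128309529867 roll slope dz 0.0013642825570796824
[0.5335 0.1365 0.06  ]
[0.5274 0.0446 0.06  ]
[ 0.5204 -0.0474  0.06  ]
at [0.4509 0.333  0.219 ] [180.    0.   85.1] J1,6 [24.3 29.3] F [ 0.3  0.6 -0.6] w 0.995 t 21.8
tool shift /40mm [ 0.229 -1.147  2.476] rows>= 2.6
turn/90 [0.    0.    0.001] rows>= 0.0
```

View pics/knobs2.png

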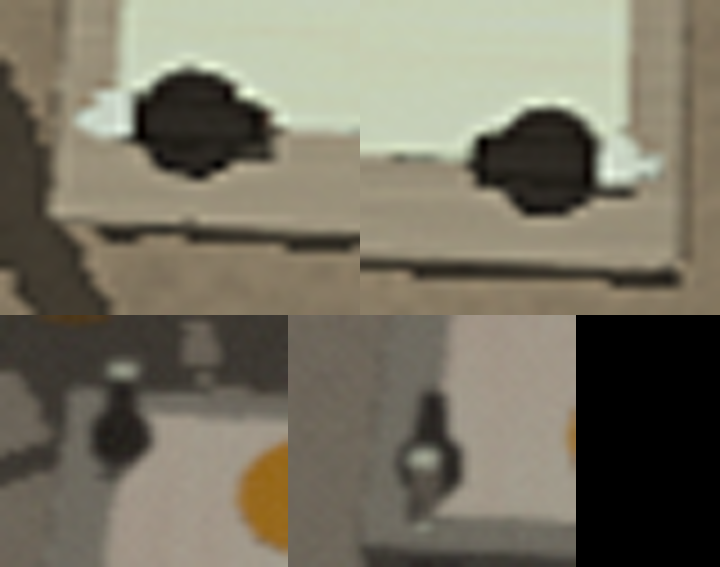

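Both white ends now point outward at their ticks: left at crop (100,115), right at (630,165). Stand yaw is now -4.0°. Next comes the brown cake, so I check its position.

Run:
```python
from h import *
np.set_printoptions(precision=4,suppress=True)
D=snapshot("side");T=snapshot("top")
for n in("side","top"): print([(round(d["p"],2),[round(x,1) for x in d["box"]]) for d in find_in(n,"cake_0")][:6])
print("top berry(202.4,302.6)@.054",atz(T,(202.4,302.6),.054),"board",atz(T,(207.8,302.2),.004))
print("pink berry",atz(T,(476,283.4),.054),"board",atz(T,(469.9,283.6),.004))
print(proj(D,[[.406,.346,.054-.0],[.406,.346,.004]]),proj(T,[[.406,.346,.054]]))
```

```text
[(0.65, [287.2, 343.0, 29.7, 26.6]), (0.58, [283.6, 175.6, 16.3, 22.9]), (0.58, [390.0, 269.9, 17.3, 18.3]), (0.57, [308.1, 166.4, 14.1, 20.0]), (0.54, [258.2, 181.1, 17.9, 12.9]), (0.38, [307.6, 139.6, 24.8, 28.3])]
[(0.66, [208.4, 301.9, 25.6, 26.2]), (0.64, [471.0, 284.9, 29.4, 21.8]), (0.62, [212.6, 341.8, 21.9, 15.0]), (0.41, [191.4, 268.8, 18.7, 14.2])]
top berry(202.4,302.6)@.054 [0.4047 0.3473 0.054 ] board [0.4059 0.3474 0.004 ]
pink berry [ 0.4353 -0.3548  0.054 ] board [ 0.4371 -0.3548  0.004 ]
[[284.4798 171.2092]
 [285.022  180.5441]] [[202.9142 302.0696]]
```

Request:
send_rows:
  xyz:
    - [0,0,0]
    - [0,0,0]
    - [0,0,0]
    - [0,0,0]
    - [0,0,0]
    - [0,0,0]
    - [0,0,0]
    - [0,0,0]
  rotation:
    - [0,0,0.076]
    - [0,0,0.076]
    - [0,0,0.076]
    - [0,0,0.076]
    - [0,0,0.076]
    - [0,0,0.076]
    - [0,0,0.076]
    - [0,0,0.076]
  claw: [-1,-1,-1,-1,-1,-1,-1,-1]

```text
time_s: 22.65
tcp_pos: [0.4516, 0.3311, 0.2197]
orientation: [180.0, -0.0, 29.8]
ft_force: [0.3, -0.5, -0.0]
gripper_width: 0.998
grip_force: 0.0
```

Request:
send_rows:
  xyz:
    - [0,0,0]
    - [0,0,0]
    - [0,0,0]
    - [0,0,0]
    - [0,0,0]
    - [-0.58,-0.14,0.5]
    - [-0.58,-0.14,0.5]
    - [0,0,0.5]
  rotation:
    - [0,0,0.076]
    - [0,0,0.076]
    - [0,0,0.076]
    - [0,0,0.076]
    - [0,0,0.076]
    - [0,0,0]
    - [0,0,0]
    - [0,0,0]
  claw: [-1,-1,-1,-1,-1,-1,-1,-1]

```text
time_s: 23.32
tcp_pos: [0.403, 0.3463, 0.1589]
orientation: [180.0, 0.1, -4.0]
ft_force: [-0.8, -0.1, -0.4]
gripper_width: 1.001
grip_force: 0.0
```

Request:
send_rows:
  xyz:
    - [0,0,0.3]
    - [0,0,0.3]
    - [0,0,0]
    - [0,0,0]
  rotation:
    - [0,0,0]
    - [0,0,0]
    - [0,0,0]
    - [0,0,0]
  claw: [-1,-1,-1,-1]

```text
time_s: 23.65
tcp_pos: [0.4065, 0.3461, 0.1354]
orientation: [180.0, -0.0, -4.0]
ft_force: [-0.4, 0.5, 0.6]
gripper_width: 0.997
grip_force: 0.0
```

Run:
```python
from h import *
go([.4055,.347,.032],-4)
s=snapshot("side");save(s,"s4.png",(235,110,385,230),5)
```

```text
at [0.4065 0.3461 0.1354] [180.  -0.  -4.] J1,6 [ 27.7 121.7] F [-0.4  0.5  0.6] w 0.997 t 23.6
tool shift /40mm [-0.026 -0.023  2.586] rows>= 2.5
turn/90 [ 0. -0. -0.] rows>= 0.0
```

View pics/s4.png

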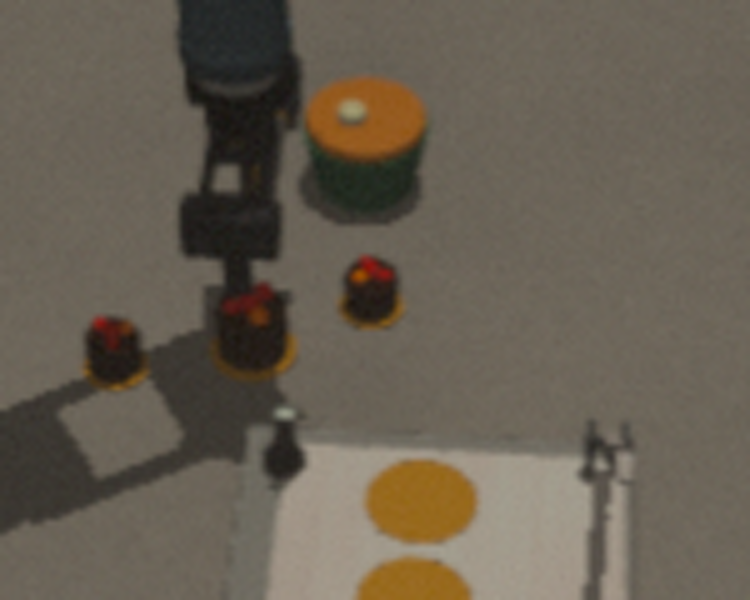

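Request:
send_rows:
  xyz:
    - [0,-0.02,0.45]
    - [0,0,0.45]
    - [0,0,0.45]
    - [0,0,0.45]
    - [0,0,0.4]
    - [0,0,0.25]
    - [0,0,0.13]
    - [0,0,0]
  rotation:
    - [0,0,0]
    - [0,0,0]
    - [0,0,0]
    - [0,0,0]
    - [0,0,0]
    - [0,0,0]
    - [0,0,0]
    - [0,0,0]
  claw: [-1,-1,-1,-1,-1,-1,-1,-1]

```text
time_s: 24.37
tcp_pos: [0.406, 0.3472, 0.032]
orientation: [180.0, 0.0, -4.0]
ft_force: [-0.4, 0.3, -0.4]
gripper_width: 0.999
grip_force: 0.0
```

Request:
send_rows:
  xyz:
    - [0,0,0]
    - [0,0,0]
    - [0,0,0]
    - [0,0,0]
    - [0,0,0]
    - [0,0,0]
    - [0,0,0]
  rotation:
    - [0,0,0]
    - [0,0,0]
    - [0,0,0]
    - [0,0,0]
    - [0,0,0]
    - [0,0,0]
    - [0,0,0]
  claw: [-0.5,0,0.5,1,1,1,1]
  grip_force: 12

```text
time_s: 24.95
tcp_pos: [0.4062, 0.3476, 0.0328]
orientation: [-180.0, -0.1, -4.0]
ft_force: [-0.3, -0.3, 4.7]
gripper_width: 0.634
grip_force: 12.0
```

Run:
```python
from h import *
go([.4065,.347,.18],-4)
```

```text
at [0.4062 0.3476 0.0328] [-1.8e+02 -1.0e-01 -4.0e+00] J1,6 [ 27.8 121.8] F [-0.3 -0.3  4.7] w 0.634 t 24.9
tool shift /40mm [ 0.013  0.013 -3.679] rows>= 3.5
turn/90 [-0.    -0.001  0.   ] rows>= 0.0
```

Request:
send_rows:
  xyz:
    - [0,0,-0.3]
    - [0,0,-0.7]
    - [0,0,-0.8]
    - [0,0,-0.8]
    - [0,0,-0.6]
    - [0,0,0]
  rotation:
    - [0,0,0]
    - [0,0,0]
    - [0,0,0]
    - [0,0,0]
    - [0,0,0]
    - [0,0,0]
  claw: [1,1,1,1,1,1]

```text
time_s: 25.45
tcp_pos: [0.4086, 0.349, 0.1665]
orientation: [-179.7, -0.5, -4.0]
ft_force: [0.4, 0.8, -1.1]
gripper_width: 0.632
grip_force: 12.0
```

Request:
send_rows:
  xyz:
    - [0.443,0.63,0]
    - [0.443,0.63,0]
    - [0.443,0.63,0]
    - [0.443,0.63,0]
    - [0.443,0.63,0]
    - [0.443,0.63,0]
    - [0.443,0.63,0]
    - [0.443,0.63,0]
  rotation:
    - [0,0,0]
    - [0,0,0]
    - [0,0,0]
    - [0,0,0]
    - [0,0,0]
    - [0,0,0]
    - [0,0,0]
    - [0,0,0]
  claw: [1,1,1,1,1,1,1,1]

```text
time_s: 26.12
tcp_pos: [0.5331, 0.135, 0.1597]
orientation: [180.0, 0.1, -4.0]
ft_force: [-0.7, 0.5, -0.6]
gripper_width: 0.631
grip_force: 12.0
```

Request:
send_rows:
  xyz:
    - [0,0,0.2]
    - [0,0,0.2]
    - [0,0,0]
  rotation:
    - [0,0,0]
    - [0,0,0]
    - [0,0,0]
  claw: [1,1,1]

```text
time_s: 26.37
tcp_pos: [0.5311, 0.1365, 0.1417]
orientation: [180.0, 0.3, -4.0]
ft_force: [-0.3, 0.1, -2.1]
gripper_width: 0.631
grip_force: 12.0
```

Run:
```python
from h import *
go([.5335,.1365,.0935],-4)
T=snapshot("top");print(find_in("top","cake_0")[:2]);save(T,"t5.png",(220,170,420,320),4)
```

```text
at [0.5311 0.1365 0.1417] [180.    0.3  -4. ] J1,6 [ 2. 96.] F [-0.3  0.1 -2.1] w 0.631 t 26.4
tool shift /40mm [ 0.066 -0.004  1.205] rows>= 1.2
turn/90 [ 0.     0.003 -0.   ] rows>= 0.0
[{'box': [471.6, 284.9, 27.5, 26.7], 'p': 0.7}, {'box': [281.6, 258.5, 12.9, 9.3], 'p': 0.6}]
```

View pics/t5.png

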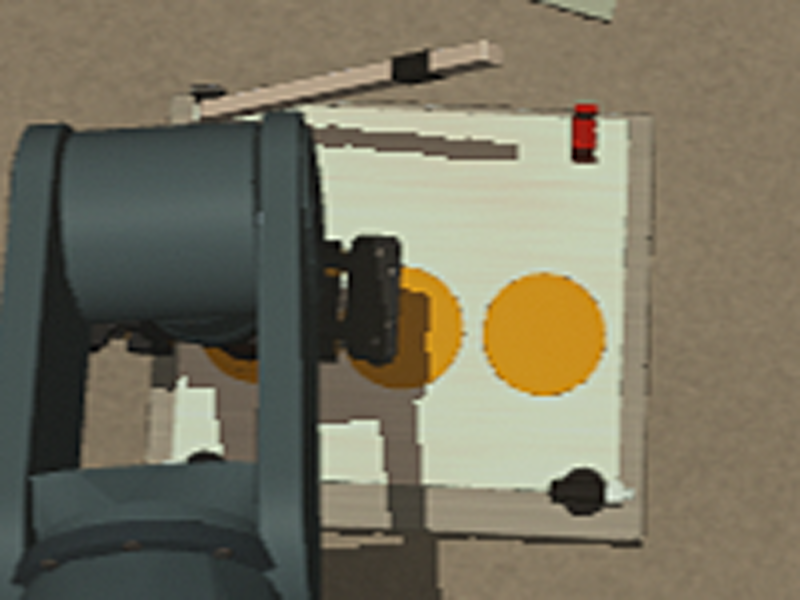

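Request:
send_rows:
  xyz:
    - [0,0,0.25]
    - [0,0,0.25]
    - [0,0,0.25]
    - [0,0,0.2]
    - [0,0,0.1]
    - [0,0,0.08]
    - [0,0,0.02]
    - [0,0,0]
  rotation:
    - [0,0,0]
    - [0,0,0]
    - [0,0,0]
    - [0,0,0]
    - [0,0,0]
    - [0,0,0]
    - [0,0,0]
    - [0,0,0]
  claw: [1,1,1,1,1,1,1,1]

```text
time_s: 27.13
tcp_pos: [0.5333, 0.1364, 0.0982]
orientation: [180.0, -0.0, -4.0]
ft_force: [-0.3, 0.4, -1.2]
gripper_width: 0.629
grip_force: 12.0
```

Run:
```python
from h import *
go([.5335,.1365,.0935],-4)
```

```text
at [0.5333 0.1364 0.0982] [180.  -0.  -4.] J1,6 [ 2. 96.] F [-0.3  0.4 -1.2] w 0.629 t 27.1
tool shift /40mm [ 0.004 -0.003  0.119] rows>= 0.1
turn/90 [ 0. -0.  0.] rows>= 0.0
```

Request:
send_rows:
  xyz:
    - [0,0,0.04]
    - [0,0,0.03]
    - [0,0,0.03]
    - [0,0,0.02]
    - [0,0,0.02]
    - [0,0,0]
  rotation:
    - [0,0,0]
    - [0,0,0]
    - [0,0,0]
    - [0,0,0]
    - [0,0,0]
    - [0,0,0]
  claw: [1,1,1,1,1,1]

```text
time_s: 27.63
tcp_pos: [0.5334, 0.1364, 0.0929]
orientation: [180.0, -0.0, -4.0]
ft_force: [-0.7, -0.4, -1.2]
gripper_width: 0.633
grip_force: 12.0
```

Request:
send_rows:
  xyz:
    - [0,0,0.015]
    - [0,0,0.015]
    - [0,0,0.015]
    - [0,0,0]
  rotation:
    - [0,0,0]
    - [0,0,0]
    - [0,0,0]
    - [0,0,0]
  claw: [1,1,1,1]

```text
time_s: 27.97
tcp_pos: [0.5335, 0.1364, 0.0926]
orientation: [180.0, -0.0, -4.0]
ft_force: [-7.1, -1.2, 11.7]
gripper_width: 0.63
grip_force: 12.0
```

Request:
send_rows:
  xyz:
    - [0,0,0]
    - [0,0,0]
    - [0,0,0]
    - [0,0,-0.2]
    - [0,0,-0.5]
    - [0,0,-0.7]
    - [0,0,-0.7]
    - [0,0,0]
  rotation:
    - [0,0,0]
    - [0,0,0]
    - [0,0,0]
    - [0,0,0]
    - [0,0,0]
    - [0,0,0]
    - [0,0,0]
    - [0,0,0]
  claw: [0,-0.5,-0.8,-0.8,-0.8,-0.8,-0.8,-0.8]

```text
time_s: 28.63
tcp_pos: [0.5367, 0.1367, 0.1812]
orientation: [-180.0, -0.6, -4.0]
ft_force: [1.6, 1.0, 0.3]
gripper_width: 0.899
grip_force: 0.0
```

Request:
send_rows:
  xyz:
    - [-0.1,0.776,0]
    - [-0.1,0.776,0]
    - [-0.1,0.776,0]
    - [-0.1,0.776,0]
    - [-0.1,0.776,0]
    - [-0.1,0.776,0]
    - [-0.1,0.776,0]
    - [-0.1,0.776,0]
  rotation:
    - [0,0,0]
    - [0,0,0]
    - [0,0,0]
    - [0,0,0]
    - [0,0,0]
    - [0,0,0]
    - [0,0,0]
    - [0,0,0]
  claw: [-1,-1,-1,-1,-1,-1,-1,-1]

```text
time_s: 29.3
tcp_pos: [0.4835, -0.1104, 0.1751]
orientation: [180.0, -0.0, -4.0]
ft_force: [0.1, 0.7, -0.3]
gripper_width: 1.002
grip_force: 0.0
```

```bash
cat > g.py <<'E'
from h import *
np.set_printoptions(precision=4,suppress=True)
T=snapshot("top");D=snapshot("side")
print([(round(d["p"],2),np.round(d["box"],1)) for d in find_in("top","cake_3")][:6]);print([(round(d["p"],2),np.round(d["box"],1)) for d in find_in("side","cake_3")][:6])
a=cv2.resize(T["image"][180:310,180:510],None,fx=2.4,fy=2.4,interpolation=cv2.INTER_CUBIC)
b=cv2.resize(D["image"][190:280,180:380],None,fx=3,fy=3,interpolation=cv2.INTER_CUBIC)
b=cv2.copyMakeBorder(b,0,0,0,a.shape[1]-b.shape[1],cv2.BORDER_CONSTANT)
cv2.imwrite("pics/g.png",np.vstack([a,b])[:,:,::-1])
go([.437,-.3545,.14],-4)
E
python3 g.py
```

```text
[(0.9, array([286.8, 249.9,  26.5,  25.5]))]
[(0.96, array([288.2, 343.9,  28.8,  23. ])), (0.54, array([320.2, 206.6,  13.1,  25.5]))]
at [ 0.4839 -0.1096  0.175 ] [-180.    -0.    -4.1] J1,6 [-26.5  67.6] F [0.6 0.2 0.6] w 1.002 t 29.5
tool shift /40mm [-0.731  6.19   0.873] rows>= 6.1
turn/90 [-0.    -0.    -0.001] rows>= 0.0
```

View pics/g.png

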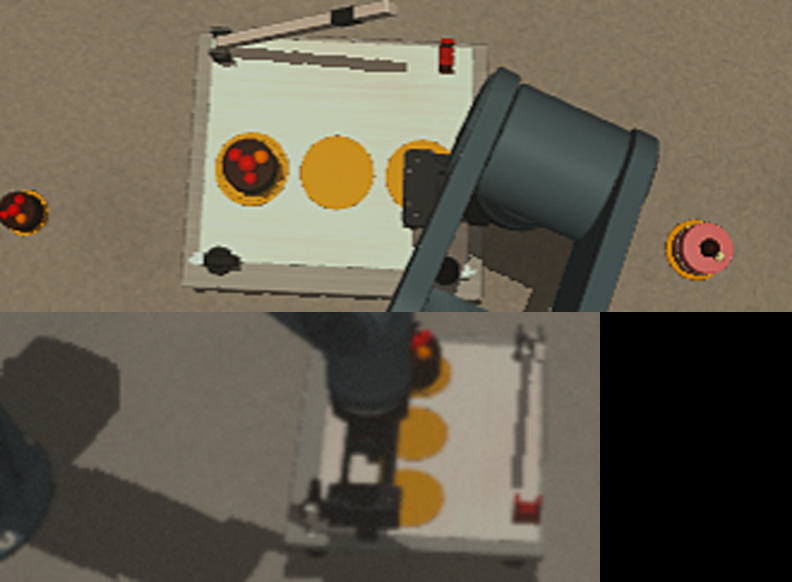

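The brown cake stands on disc 0 with an even gold rim (crop 250,168), and the pink cake is unmoved (crop 705,248). Now I fetch the pink one.

Request:
send_rows:
  xyz:
    - [-0.091,0.774,0]
    - [-0.091,0.774,0]
    - [-0.091,0.774,0]
    - [-0.091,0.774,0]
    - [-0.091,0.774,0]
    - [-0.091,0.774,0]
    - [-0.091,0.774,0]
    - [-0.091,0.774,0]
  rotation:
    - [0,0,0]
    - [0,0,0]
    - [0,0,0]
    - [0,0,0]
    - [0,0,0]
    - [0,0,0]
    - [0,0,0]
    - [0,0,0]
  claw: [-1,-1,-1,-1,-1,-1,-1,-1]

```text
time_s: 30.17
tcp_pos: [0.4384, -0.3541, 0.175]
orientation: [-180.0, -0.0, -3.9]
ft_force: [0.0, 0.1, -0.1]
gripper_width: 0.998
grip_force: 0.0
```

Request:
send_rows:
  xyz:
    - [0,0,0.6]
    - [0,0,0.5]
    - [0,0,0]
    - [0,0,0]
  rotation:
    - [0,0,0]
    - [0,0,0]
    - [0,0,0]
    - [0,0,0]
  claw: [-1,-1,-1,-1]

```text
time_s: 30.5
tcp_pos: [0.4379, -0.3522, 0.13]
orientation: [-179.9, 0.1, -3.9]
ft_force: [-0.1, -0.2, -0.2]
gripper_width: 0.999
grip_force: 0.0
```

Run:
```python
from h import *
D=snapshot("side")
print([(round(d["p"],2),np.round(d["box"],1)) for d in find_in("side","cake_3")][:3])
go([.437,-.3545,.032],-4)
```

```text
[(0.86, array([313.9, 205.3,  18.1,  22.4])), (0.57, array([308.6, 166.2,  15.5,  12.6])), (0.53, array([287.2, 348.2,  27.3,  11.8]))]
at [ 0.4389 -0.3536  0.1321] [ 1.799e+02 -1.000e-01 -3.900e+00] J1,6 [-50.9  43. ] F [ 0.4 -0.3  0.9] w 1.0 t 30.6
tool shift /40mm [-0.05   0.023  2.502] rows>= 2.4
turn/90 [ 0.001 -0.001  0.001] rows>= 0.0
```

Request:
send_rows:
  xyz:
    - [-0.05,0.02,0.45]
    - [0,0,0.45]
    - [0,0,0.45]
    - [0,0,0.45]
    - [0,0,0.35]
    - [0,0,0.22]
    - [0,0,0.13]
    - [0,0,0]
  rotation:
    - [0,0,0]
    - [0,0,0]
    - [0,0,0]
    - [0,0,0]
    - [0,0,0]
    - [0,0,0]
    - [0,0,0]
    - [0,0,0]
  claw: [-1,-1,-1,-1,-1,-1,-1,-1]

```text
time_s: 31.27
tcp_pos: [0.4362, -0.3546, 0.0311]
orientation: [180.0, -0.0, -3.9]
ft_force: [0.4, 0.9, -0.2]
gripper_width: 0.998
grip_force: 0.0
```

Request:
send_rows:
  xyz:
    - [0,0,0]
    - [0,0,0]
    - [0,0,0]
    - [0,0,0]
    - [0,0,0]
    - [0,0,0]
    - [0,0,0]
  rotation:
    - [0,0,0]
    - [0,0,0]
    - [0,0,0]
    - [0,0,0]
    - [0,0,0]
    - [0,0,0]
    - [0,0,0]
  claw: [-0.5,0,0.5,1,1,1,1]

```text
time_s: 31.85
tcp_pos: [0.4361, -0.355, 0.0316]
orientation: [180.0, -0.0, -4.0]
ft_force: [-0.4, 1.6, 4.7]
gripper_width: 0.632
grip_force: 12.0
```

Run:
```python
from h import *
go([.5204,-.0474,.16],-4)
```

```text
at [ 0.4361 -0.355   0.0316] [180.  -0.  -4.] J1,6 [-51.2  42.7] F [-0.4  1.6  4.7] w 0.632 t 31.9
tool shift /40mm [ 1.572 -7.815 -3.213] rows>= 8.3
turn/90 [ 0. -0.  0.] rows>= 0.0
```

Request:
send_rows:
  xyz:
    - [0,0,-0.3]
    - [0,0,-0.7]
    - [0,0,-0.8]
    - [0,0,-0.8]
    - [0,0,-0.6]
    - [0,0,0]
  rotation:
    - [0,0,0]
    - [0,0,0]
    - [0,0,0]
    - [0,0,0]
    - [0,0,0]
    - [0,0,0]
  claw: [1,1,1,1,1,1]

```text
time_s: 32.35
tcp_pos: [0.438, -0.3574, 0.1656]
orientation: [179.6, -0.4, -4.0]
ft_force: [1.2, -0.4, -0.6]
gripper_width: 0.632
grip_force: 12.0
```

Request:
send_rows:
  xyz:
    - [0.157,-0.78,0]
    - [0.157,-0.78,0]
    - [0.157,-0.78,0]
    - [0.157,-0.78,0]
    - [0.157,-0.78,0]
    - [0.157,-0.78,0]
    - [0.157,-0.78,0]
    - [0.157,-0.78,0]
  rotation:
    - [0,0,0]
    - [0,0,0]
    - [0,0,0]
    - [0,0,0]
    - [0,0,0]
    - [0,0,0]
    - [0,0,0]
    - [0,0,0]
  claw: [1,1,1,1,1,1,1,1]

```text
time_s: 33.02
tcp_pos: [0.5027, -0.1075, 0.1582]
orientation: [-180.0, 0.1, -4.0]
ft_force: [-0.1, -0.7, -1.9]
gripper_width: 0.632
grip_force: 12.0
```

Request:
send_rows:
  xyz:
    - [0.157,-0.78,0]
    - [0.157,-0.78,0]
    - [0,0,0.2]
    - [0,0,0.2]
    - [0,0,0]
    - [0,0,0]
  rotation:
    - [0,0,0]
    - [0,0,0]
    - [0,0,0]
    - [0,0,0]
    - [0,0,0]
    - [0,0,0]
  claw: [1,1,1,1,1,1]

```text
time_s: 33.52
tcp_pos: [0.519, -0.0486, 0.1418]
orientation: [-180.0, 0.1, -4.0]
ft_force: [0.2, -0.9, 0.1]
gripper_width: 0.632
grip_force: 12.0
```

Run:
```python
from h import *
go([.5204,-.0474,.0935],-4)
```

```text
at [ 0.519  -0.0486  0.1418] [-1.8e+02  1.0e-01 -4.0e+00] J1,6 [-18.4  75.7] F [ 0.2 -0.9  0.1] w 0.632 t 33.5
tool shift /40mm [ 0.034 -0.033  1.207] rows>= 1.2
turn/90 [-0.     0.001 -0.   ] rows>= 0.0
```

Request:
send_rows:
  xyz:
    - [0.02,-0.02,0.25]
    - [0,0,0.25]
    - [0,0,0.25]
    - [0,0,0.2]
    - [0,0,0.1]
    - [0,0,0.08]
    - [0,0,0.02]
    - [0,0,0]
  rotation:
    - [0,0,0]
    - [0,0,0]
    - [0,0,0]
    - [0,0,0]
    - [0,0,0]
    - [0,0,0]
    - [0,0,0]
    - [0,0,0]
  claw: [1,1,1,1,1,1,1,1]

```text
time_s: 34.18
tcp_pos: [0.521, -0.0472, 0.0969]
orientation: [180.0, -0.0, -4.0]
ft_force: [0.7, 0.0, -1.4]
gripper_width: 0.631
grip_force: 12.0
```

Request:
send_rows:
  xyz:
    - [0,0,0.02]
    - [0,0,0.02]
    - [0,0,0.015]
    - [0,0,0.015]
    - [0,0,0]
  rotation:
    - [0,0,0]
    - [0,0,0]
    - [0,0,0]
    - [0,0,0]
    - [0,0,0]
  claw: [1,1,1,1,1]

```text
time_s: 34.6
tcp_pos: [0.521, -0.0472, 0.0943]
orientation: [180.0, -0.0, -4.0]
ft_force: [-1.4, 0.4, -1.2]
gripper_width: 0.632
grip_force: 12.0
```

Request:
send_rows:
  xyz:
    - [0,0,0.02]
    - [0,0,0.02]
    - [0,0,0.015]
    - [0,0,0.015]
    - [0,0,0]
  rotation:
    - [0,0,0]
    - [0,0,0]
    - [0,0,0]
    - [0,0,0]
    - [0,0,0]
  claw: [1,1,1,1,1]

```text
time_s: 35.02
tcp_pos: [0.5211, -0.0472, 0.0916]
orientation: [180.0, -0.0, -4.0]
ft_force: [-0.4, 0.3, -1.2]
gripper_width: 0.634
grip_force: 12.0
```

Request:
send_rows:
  xyz:
    - [0,0,0.015]
    - [0,0,0.015]
    - [0,0,0]
  rotation:
    - [0,0,0]
    - [0,0,0]
    - [0,0,0]
  claw: [1,1,1]

```text
time_s: 35.27
tcp_pos: [0.5211, -0.0472, 0.0914]
orientation: [180.0, -0.0, -4.0]
ft_force: [-5.3, 1.6, 9.7]
gripper_width: 0.632
grip_force: 12.0
```

Request:
send_rows:
  xyz:
    - [0,0,0]
    - [0,0,0]
    - [0,0,0]
    - [0,0,-0.2]
    - [0,0,-0.5]
    - [0,0,-0.8]
    - [0,0,-0.8]
    - [0,0,-0.8]
  rotation:
    - [0,0,0]
    - [0,0,0]
    - [0,0,0]
    - [0,0,0]
    - [0,0,0]
    - [0,0,0]
    - [0,0,0]
    - [0,0,0]
  claw: [0,-0.5,-0.8,-0.8,-0.8,-0.8,-0.8,-0.8]

```text
time_s: 35.93
tcp_pos: [0.5206, -0.0471, 0.2158]
orientation: [180.0, 0.0, -4.0]
ft_force: [1.0, -0.3, 0.8]
gripper_width: 0.901
grip_force: 0.0
```

Request:
send_rows:
  xyz:
    - [0,0,-0.8]
    - [0,0,-0.8]
    - [0,0,-0.8]
    - [0,0,-0.8]
    - [0,0,0]
    - [0,0,0]
  rotation:
    - [0,0,0]
    - [0,0,0]
    - [0,0,0]
    - [0,0,0]
    - [0,0,0]
    - [0,0,0]
  claw: [0,0.5,1,1,1,1]

```text
time_s: 36.43
tcp_pos: [0.5218, -0.0474, 0.345]
orientation: [179.9, -0.3, -4.0]
ft_force: [-0.1, 1.0, -0.7]
gripper_width: 0.474
grip_force: 0.0
```

```bash
cat > k.py <<'E'
exec(open("b.py").read().split("P=np.array(P)")[0])
go([.6571,.0355,.345],-4)
c=(290,180,420,290);a=cv2.resize(T["image"][160:300,250:420],None,fx=3,fy=3,interpolation=cv2.INTER_CUBIC)
b=cv2.resize(D["image"][180:290,265:365],None,fx=2.9,fy=2.9,interpolation=cv2.INTER_CUBIC)
h=max(a.shape[0],b.shape[0]);f=lambda i:cv2.copyMakeBorder(i,0,h-i.shape[0],0,0,cv2.BORDER_CONSTANT)
o=np.hstack([f(a),f(b)]);print(o.shape);o=cv2.resize(o,None,fx=min(1,790/o.shape[1]),fy=min(1,790/o.shape[1]));import sys;cv2.imwrite("pics/"+sys.argv[1],o[:,:,::-1])
E
python3 k.py k1.png
```

```text
3 3
[0.5334 0.1358 0.067 ] [0.4, 0.3] (28.986316680908203, 29.382354736328125)
[0.531  0.0704 0.0372] [0.8, 0.6] (9.180519104003906, 23.138992309570312)
[ 0.5205 -0.0479  0.0687] [0.6, 0.5] (26.61810302734375, 27.761730194091797)
at [ 0.5204 -0.047   0.3415] [180.   0.  -4.] J1,6 [-18.2  75.8] F [-0.8 -0.1 -1.6] w 0.375 t 36.5
tool shift /40mm [ 3.265 -2.293 -0.09 ] rows>= 3.8
turn/90 [0. 0. 0.] rows>= 0.0
(420, 800, 3)
```

View pics/k1.png

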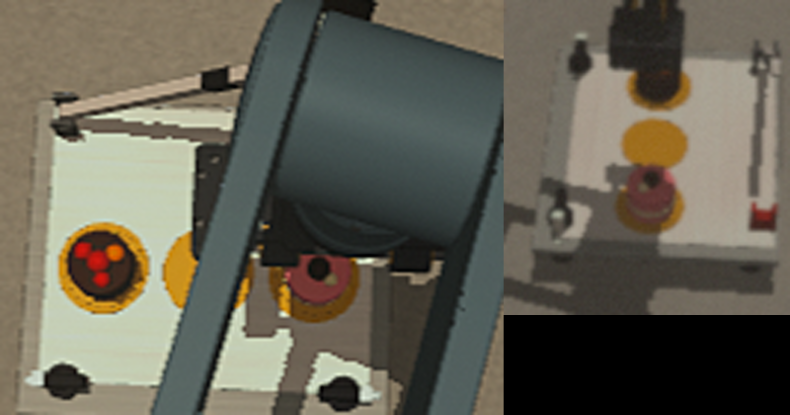

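Both cakes stand on their discs. Now the bar: closed fingers above stand (130, 0), then press down.

Request:
send_rows:
  xyz:
    - [0.544,-0.382,-0.015]
    - [0.544,-0.382,-0.015]
    - [0.544,-0.382,-0.015]
    - [0.544,-0.382,-0.015]
    - [0.544,-0.382,-0.015]
    - [0.544,-0.382,-0.015]
    - [0,0,0]
    - [0,0,0]
  rotation:
    - [0,0,0]
    - [0,0,0]
    - [0,0,0]
    - [0,0,0]
    - [0,0,0]
    - [0,0,0]
    - [0,0,0]
    - [0,0,0]
  claw: [1,1,1,1,1,1,1,1]

```text
time_s: 37.2
tcp_pos: [0.6571, 0.036, 0.3427]
orientation: [180.0, 0.3, -3.9]
ft_force: [-0.8, -0.5, -0.4]
gripper_width: 0.001
grip_force: 0.0
```

Request:
send_rows:
  xyz:
    - [0,0,0.3]
    - [0,0,0.3]
    - [0,0,0.3]
    - [0,0,0.3]
    - [0,0,0.3]
    - [0,0,0.3]
    - [0,0,0.3]
    - [0,0,0.3]
  rotation:
    - [0,0,0]
    - [0,0,0]
    - [0,0,0]
    - [0,0,0]
    - [0,0,0]
    - [0,0,0]
    - [0,0,0]
    - [0,0,0]
  claw: [1,1,1,1,1,1,1,1]

```text
time_s: 37.87
tcp_pos: [0.6574, 0.0352, 0.2486]
orientation: [180.0, -0.0, -4.0]
ft_force: [0.5, -0.3, 0.1]
gripper_width: 0.008
grip_force: 0.2
```

```bash
python3 k.py k2.png
```

```text
1 3
[ 0.5149 -0.0358  0.2555] [7.4, 5.3] (26.285593032836914, 28.575084686279297)
at [0.6563 0.0354 0.2468] [180.    0.2  -4. ] J1,6 [-7.2 86.8] F [-0.1  0.3 -0.8] w 0.009 t 38.0
tool shift /40mm [ 0.01  -0.004 -2.456] rows>= 2.4
turn/90 [0.    0.003 0.   ] rows>= 0.0
(420, 800, 3)
```

View pics/k2.png

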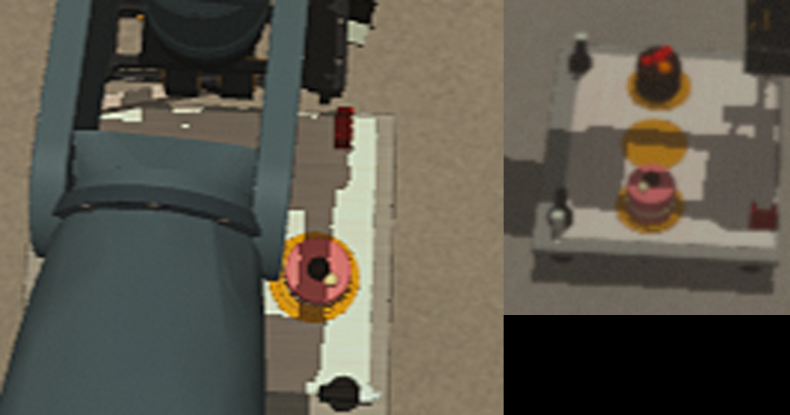

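Request:
send_rows:
  xyz:
    - [0,0,0.25]
    - [0,0,0.25]
    - [0,0,0.25]
    - [0,0,0.25]
    - [0,0,0.25]
    - [0,0,0.25]
    - [0,0,0.25]
    - [0,0,0.25]
  rotation:
    - [0,0,0]
    - [0,0,0]
    - [0,0,0]
    - [0,0,0]
    - [0,0,0]
    - [0,0,0]
    - [0,0,0]
    - [0,0,0]
  claw: [1,1,1,1,1,1,1,1]

```text
time_s: 38.63
tcp_pos: [0.6575, 0.0352, 0.1687]
orientation: [180.0, -0.0, -4.0]
ft_force: [0.6, -1.1, 0.9]
gripper_width: 0.006
grip_force: 0.2
```

Request:
send_rows:
  xyz:
    - [0,0,0.2]
    - [0,0,0.2]
    - [0,0,0.15]
    - [0,0,0.1]
    - [0,0,0]
  rotation:
    - [0,0,0]
    - [0,0,0]
    - [0,0,0]
    - [0,0,0]
    - [0,0,0]
  claw: [1,1,1,1,1]

```text
time_s: 39.05
tcp_pos: [0.657, 0.0353, 0.1427]
orientation: [180.0, 0.1, -4.0]
ft_force: [0.5, 0.7, -0.1]
gripper_width: 0.006
grip_force: 0.0
```

Request:
send_rows:
  xyz:
    - [0,0,0.05]
    - [0,0,0.05]
    - [0,0,0.03]
    - [0,0,0]
  rotation:
    - [0,0,0]
    - [0,0,0]
    - [0,0,0]
    - [0,0,0]
  claw: [1,1,1,1]

```text
time_s: 39.38
tcp_pos: [0.6577, 0.0352, 0.1387]
orientation: [180.0, -0.0, -4.0]
ft_force: [-0.1, -0.4, 0.8]
gripper_width: 0.007
grip_force: 0.0
```

Request:
send_rows:
  xyz:
    - [0,0,0.1]
    - [0,0,0.1]
    - [0,0,0.08]
    - [0,0,0.05]
    - [0,0,0.04]
    - [0,0,0.04]
    - [0,0,0]
  rotation:
    - [0,0,0]
    - [0,0,0]
    - [0,0,0]
    - [0,0,0]
    - [0,0,0]
    - [0,0,0]
    - [0,0,0]
  claw: [1,1,1,1,1,1,1]

```text
time_s: 39.97
tcp_pos: [0.6574, 0.0353, 0.1218]
orientation: [180.0, 0.0, -4.0]
ft_force: [-0.6, -0.6, -0.6]
gripper_width: 0.008
grip_force: 0.0
```

```bash
python3 k.py k3.png
```

```text
1 3
[ 0.5144 -0.0353  0.255 ] [7.6, 5.4] (28.157869338989258, 29.630542755126953)
at [0.6576 0.0353 0.1222] [180.  -0.  -4.] J1,6 [-7.2 86.8] F [-0.4  0.5 -0.2] w 0.006 t 40.1
tool shift /40mm [-0.011 -0.004 -5.569] rows>= 5.4
turn/90 [ 0. -0.  0.] rows>= 0.0
(420, 800, 3)
```

View pics/k3.png

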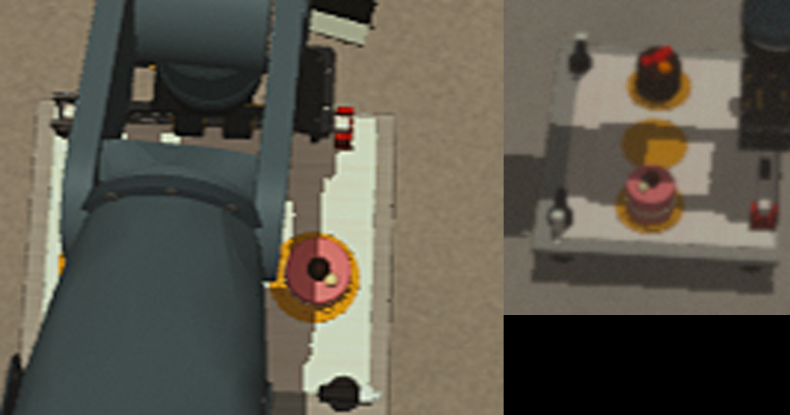

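The bar end is in the red fork (left crop 343,125; right 763,215). I press until it seats.

Request:
send_rows:
  xyz:
    - [0,0,0.03]
    - [0,0,0.03]
    - [0,0,0]
  rotation:
    - [0,0,0]
    - [0,0,0]
    - [0,0,0]
  claw: [1,1,1]

```text
time_s: 40.32
tcp_pos: [0.6579, 0.0352, 0.1204]
orientation: [180.0, -0.1, -4.0]
ft_force: [-0.7, -1.4, 2.7]
gripper_width: 0.01
grip_force: 1.2
```

Request:
send_rows:
  xyz:
    - [0,0,0.015]
    - [0,0,0.01]
    - [0,0,0]
    - [0,0,0]
  rotation:
    - [0,0,0]
    - [0,0,0]
    - [0,0,0]
    - [0,0,0]
  claw: [1,1,1,1]

```text
time_s: 40.65
tcp_pos: [0.658, 0.0352, 0.1203]
orientation: [180.0, -0.1, -4.0]
ft_force: [-3.9, 0.3, 8.6]
gripper_width: 0.009
grip_force: 4.1
```

Request:
send_rows:
  xyz:
    - [0,0,-0.2]
    - [0,0,-0.6]
    - [0,0,-0.8]
    - [0,0,-0.8]
    - [0,0,-0.8]
    - [-0.4,0.6,0]
    - [-0.4,0.7,0]
    - [-0.4,0.7,0]
  rotation:
    - [0,0,0]
    - [0,0,0]
    - [0,0,0]
    - [0,0,0]
    - [0,0,0]
    - [0,0,0]
    - [0,0,0]
    - [0,0,0]
  claw: [1,1,1,1,1,1,1,1]

```text
time_s: 41.32
tcp_pos: [0.6038, -0.0415, 0.248]
orientation: [180.0, -0.1, -3.9]
ft_force: [-0.0, -0.8, -0.1]
gripper_width: 0.005
grip_force: 0.0
```

Request:
send_rows:
  xyz:
    - [-0.4,0.7,0]
    - [-0.4,0.7,0]
    - [-0.4,0.7,0]
    - [-0.4,0.7,0]
    - [-0.4,0.7,0]
    - [-0.4,0.7,0]
    - [-0.4,0.7,0]
    - [0,0,0]
  rotation:
    - [0,0,0]
    - [0,0,0]
    - [0,0,0]
    - [0,0,0]
    - [0,0,0]
    - [0,0,0]
    - [0,0,0]
    - [0,0,0]
  claw: [1,1,1,1,1,1,1,1]

```text
time_s: 41.98
tcp_pos: [0.4764, -0.233, 0.2472]
orientation: [179.9, 0.0, -4.2]
ft_force: [0.1, 0.2, 1.5]
gripper_width: 0.004
grip_force: 0.0
```

```bash
python3 k.py k4.png
```

```text
3 1
[ 0.5451  0.1481 -0.0566] [1.0, 0.7] (28.987945556640625, 29.290451049804688)
at [ 0.4783 -0.2299  0.2472] [180.   -0.1  -4.1] J1,6 [-38.5  55.6] F [ 0.4 -0.3  0.3] w 0.005 t 42.1
tool shift /40mm [ 3.981 -6.939 -2.444] rows>= 8.0
turn/90 [ 0.    -0.001 -0.002] rows>= 0.0
(420, 800, 3)
```

View pics/k4.png

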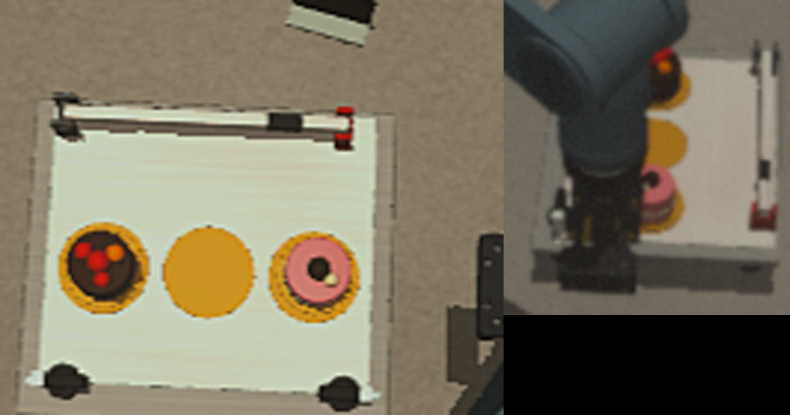

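The bar lies flat in the fork (crop 345,125) and both cakes are on their discs. Last checks: cake centring, and whether any other cake is hidden.

Run:
```python
from h import *
np.set_printoptions(precision=4,suppress=True)
T=snapshot("top");D=snapshot("side")
print("brown",atz(T,(282.7,248.1),.114),"disc0 (.5335,.1365)","pink",atz(T,(357.7,250.5),.114),"disc2 (.5204,-.0474)")
for n in("top","side"): print(n,[(round(d["p"],2),np.round(d["box"])) for d in find_in(n,"cake_1")])
y=np.radians(-4);
for d,name in((.19,"band"),(.24,"end")):
    st=np.array([.13,.13-d]);X=np.array([.5274,.0446])+np.array([[np.cos(y),-np.sin(y)],[np.sin(y),np.cos(y)]])@st;print(name,proj(T,[[*X,.098]]))
save(T,"full.png")
```

```text
brown [0.5318 0.1349 0.114 ] disc0 (.5335,.1365) pink [ 0.5211 -0.0499  0.114 ] disc2 (.5204,-.0474)
top [(0.96, array([286., 249.,  25.,  26.])), (0.92, array([357., 253.,  28.,  25.])), (0.71, array([191., 267.,  21.,  19.]))]
side [(0.76, array([318., 207.,   8.,  23.]))]
band [[345.5077 200.092 ]]
end [[365.1444 200.9389]]
```

View pics/full.png

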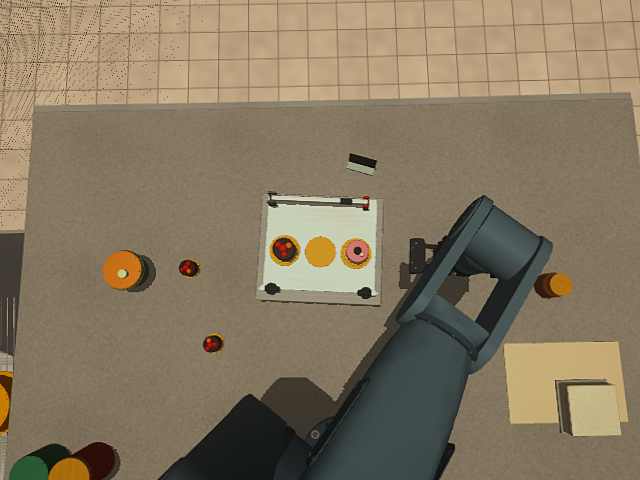

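Only the two small look-alikes remain on the counter. Both cakes are centred within about 3 mm, and the bar's band is where a lowered bar's should be (345,200). Handing in.

```bash
python3 -c "
from rig import workorder
print(workorder.close_job())"
```

```text
the job is handed in; nothing more can be done
None
```

I turned both front feet down until the knobs' white ends met their ticks, set cake_0 on disc 0 and cake_3 on disc 2 (about 3 mm off centre at most), pressed the guard bar down into its red catch, and handed the job in; the hand-in returned no verdict.

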